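# Charged battery from the dock to the citrus juicer

## Task

Fit the charged battery to the cordless citrus juicer. First stand the steel shaker, which blocks the way, upright in the middle of the cork coaster; then pull the green battery pack straight out of the charging dock against its spring catch, lay it flat on the low part of the juicer's grey ramp with its contact end uphill, and push it up the ramp until it rests against the top stop under the canopy. Leave the amber pack fully plugged in, and the butter dish, spice jar and sugar tongs where they are.

Things in the scene. Friction and masses are not known exactly. Their poses are not given: they have to be found in the camera images.
- pack_green: charged battery pack, black with green panel, 200 g. Length 110 mm on x; origin: centre of underside; +x = contact end. Tail block x -55 to +20, 46 wide (y), 40 high: grasp its sides. Grey contact tongue x +20 to +55, 36 wide, 26 high, 4 mm ridge on top. Starts level, plugged in along its +x, underside 10 mm above the counter, tail block showing, and pulls out along its -x.
- pack_green_nose (a point): point on the green pack: middle of the lower edge of its contact end (pack frame 55, 0, 0 mm), axes as the pack. Pulling out: the spring catch lets go within the first 15 mm at about 9 to 18 N; the tongue is clear of the socket after 36 mm.
- pack_amber: an identical pack with an orange (amber) panel, still charging in the other socket; must stay plugged in. Same frame and sizes as the green one.
- dock: grey charging dock, fixed. Origin on the counter; x points into the sockets, y to the left seen so. Housing x -45 to +45 mm, y +-100, 62 mm high; base plate 10 mm high reaches out under the packs to x = -105. Two sockets in the face at x = -45, centred on y = +48 and -48 mm; either may hold the green pack.
- juicer: yellow citrus juicer with a battery ramp, fixed. Origin on the counter below the top stop; x points horizontally uphill. Round body 132 mm across centred at x = +80 mm, 210 mm high. A canopy 66 mm wide covers the top of the ramp from x = -30 mm on, underside 86 mm above the counter: the pack cannot be lowered in there, it slides in under it.
- ramp: grey ramp of the juicer, slope 0.14 rad. Origin on its surface at the top stop, on the centre line, 31 mm above the counter; x uphill along the slope, z normal to it. Surface from x = -180 mm (low end, 6 mm above the counter) to 0, where the stop is, a black upright plate 70 wide, 40 high. Yellow side rails 4 mm high, 61 mm apart inside. The pack stays by friction.
- shaker: empty steel shaker with flip-top lid: upright cylinder 50 mm across (51 at the cap), 101 mm high, 160 g nominal, origin at the centre of its foot. Stands on the counter close behind the green pack's tail.
- coaster: round cork coaster, fixed, 90 mm across, 4 mm thick, origin at the centre of its underside
- butter_dish: covered glass butter dish, loose, bystander: 125 x 80 x 64 mm, origin at the centre of its underside
- spice_jar: small amber glass spice jar with a steel lid, loose, bystander: 44 mm across, 72 mm high, origin at the centre of its underside; stands beside the dock's packs on the dock's +y side, about 30 to 45 mm from the nearer pack
- sugar_tongs: steel sugar tongs lying flat, loose, bystander: 128 mm long (x), 40 mm wide, 12 mm high, origin at the centre of its underside
There are look-alikes about, which are no part of the job. Of the things that look like the coaster, the smallest one is meant.

How it is judged:
By the outcome, as a careful person would: the job done as asked, in the order asked, and still so for the second after the job is handed in, with the robot touching nothing.
It also fails if it takes over 67 s, if anything falls off the work surface, if the arm or the gripper's body presses on something with over 40 N, if the wrist force passes 120 N, or if a joint passes its speed limit or range.

## Robot

A 6-joint arm with a two-finger parallel gripper is mounted at the origin on the work surface. World frame = base frame: x ahead of the robot, y to its left, z up, the work surface at z = 0. Lengths are in m, angles in rad, forces in N, time in s.
With the tool pointing down it reaches from about 0.375 to 0.9 m from the base axis. Payload 3.1 kg.
Tool frame: the origin (TCP) lies midway between the tips of the shut fingers; the grasp point (between the pads) lies 19 mm behind it; z points along the fingers, y is the direction in which the jaws open and shut (so a half turn about z gives the same grasp; the last joint's range is limited). The gripper opens to 87 mm and grips with 3 to 60 N. Pads are 19 mm wide; open, the fingers measure 117 mm over their backs; the gripper's body (75 mm by 190 mm) begins 51 mm behind the grasp point.
Start: joints at [-1.484, 0.527, 1.433, -0, 1.181, -0.178], TCP at [0.164, -0.603, 0.223] pointing down, gripper open.
Joint ranges: [-3.08, 3.08], [-0.75, 2.2], [0.22, 2.44], [-1.43, 4.57], [0, 2.65], [-2.85, 2.85]. Speed limits (rad/s): [2.79, 2.79, 3.14, 3.14, 3.14, 3.14].

## Interface

Orientations are given as a 3x3 rotation matrix whose columns are the frame's x, y, z axes.
In Python, from cell import status, eyes, env, models gives the robot as it stands.
- The arm moves only by the shell command python3 -m jog 'ROWS'. ROWS is JSON, a list of rows, each a list of 7 numbers: the shift along the tool's x, y, z in mm, then the turn, a rotation vector about the tool's x, y, z in rad, then the closure, from -1 (fully open) to 1 (shut). A call has 1 to 5 rows; each row shifts and turns the commanded pose from where the row before left it, along the tool's axes as they then stand; what a row does not reach is not made up. A row lasts 1/12 s, in which the tool goes at most 41.7 mm and 7.16 degrees, less where a joint would pass 70% of its speed; a pose out of reach is approached as far as the arm can. A call is refused whole if a number of a shift passes 41.7 or a number of a turn 0.125, either way. A call with a gripper value outside its range is refused whole. The fingers move at their own pace and stop on an object; the grip force is fixed at half the most. Time passes only in rows, so rows that do not move let the fingers close. It gives the time, the measured TCP pose, the force and the opening at its end, in the units of the state.
- status.read_state(): the state, without advancing time (a new reading comes with each control period).
- eyes.read_camera(name): name is "side" or "top"; returns the picture (420x560x3 uint8, blue, green, red); there is no depth.
- eyes.camera_params(name): a dict with "fx", "fy", "cx", "cy" (pixels), "view" (4x4, takes a point from world to camera coordinates). Camera axes: x right, y up, looking along -z (the intrinsics and any distortion apply to the point x, -y, -z); pixel columns grow to the right and rows downward; lengths in m; the calibration is good to about 2 mm. A picture is of the moment at which its call begins. camera_params takes no time and is no camera call.
- env.sign_off(): hands the job in, once; it reports no verdict.
Trained networks look in the newest picture that a camera, given by its name, has taken for a name from the list of things; names that differ only in an ending like _2 or _b are one class to them, and where a whole thing is asked for, a point or a joint stands for the part that bears it (a point fixed in the world has none). Each returns a list of dicts, best first, with "p" (0 to 1); they miss things now and then, are a little off and sometimes report something else, mostly with a low value. They report only what shows in the picture. A call takes as long as a camera call. They do not tell look-alikes from the thing itself.
- models.spot_in(camera, thing): "rect" ([left, top, right, bottom] in pixels, round what is visible of it).
- models.trace(camera, thing): "region" (420x560 bool, what is visible of it) and "rect" ([left, top, right, bottom] in pixels, round what is visible of it).
- models.mark_of(camera, thing): "centre" ([row, column] in pixels: a listed point, or the origin of a listed thing).
The state is a dict: "t": time; "qpos": joint angles; "qd": joint speeds; "effort": joint torques, N m; "tool_pos": TCP position; "ee_rot": TCP orientation; "contact_force": force on the tool from outside, world axes, zero at the start; "wrist_torque": the same for the moment, N m; "gripper_width": finger opening in m.
Only numpy, scipy, OpenCV 4.12 (cv2) and the standard library are available. Lean on these libraries where they do the work, as an engineer would, in place of code of your own. Each camera call takes 0.05 s, during which the arm holds its last target.

## Working session

There is one attempt and no reset: what is moved stays moved. The work goes in short steps, Python scripts to look and compute and a shell command to move; the robot and the scene stay as the last step left them, time stands still between calls to the robot, and variables do not carry over. Pictures are saved under pics/ and viewed, and the job is handed in when it is done.

```bash
ls; mkdir -p pics; python3 - <<'E'
from cell import status, eyes, env, models
import cv2
s=status.read_state(); print(s)
for c in ("side","top"):
    im=eyes.read_camera(c); cv2.imwrite(f"pics/{c}0.png",im)
    p=eyes.camera_params(c); print(c,p)
E
```

```text
pics
{'t': 0.0, 'qpos': array([-1.48450781e+00,  5.28463901e-01,  1.43389502e+00, -1.84710689e-05,
        1.18134588e+00, -1.78502727e-01]), 'qd': array([ 0.00111675, -0.00043344, -0.00016704, -0.00022083,  0.00187756,
        0.00137401]), 'effort': array([ 2.14809996e-03, -4.40027189e+01, -1.76596212e+01,  6.34052069e-02,
        5.82820375e-02, -1.52560065e-04]), 'tool_pos': array([ 0.16352639, -0.60248678,  0.22157531]), 'ee_rot': array([[ 9.65145352e-01,  2.61714369e-01, -1.99051870e-04],
       [ 2.61714199e-01, -9.65143127e-01,  2.10281126e-03],
       [ 3.58222378e-04, -2.08161321e-03, -9.99997769e-01]]), 'contact_force': array([-0.81575323,  0.23626532, -0.1323056 ]), 'wrist_torque': array([-0.00552808, -0.01539806,  0.05822445]), 'gripper_width': 0.0865726174710268}
side {'fx': 417.0598629947757, 'fy': 417.0598629947757, 'cx': 280.4638270223108, 'cy': 207.62292825254553, 'view': array([[-0.74031743, -0.67214677,  0.01219965,  0.38192794],
       [ 0.43804938, -0.46855275,  0.76718385, -0.21421622],
       [-0.50994397,  0.57330363,  0.64131124, -0.74751763],
       [ 0.        ,  0.        ,  0.        ,  1.        ]])}
top {'fx': 404.81990102621194, 'fy': 404.81990102621194, 'cx': 284.3168268295803, 'cy': 218.01464397641888, 'view': array([[-0.00765971, -0.99995001, -0.00642745,  0.02523525],
       [ 0.99941274, -0.00786996,  0.03335026, -0.47197552],
       [-0.03339918, -0.00616822,  0.99942306, -0.92357412],
       [ 0.        ,  0.        ,  0.        ,  1.        ]])}
```

View pics/side0.png

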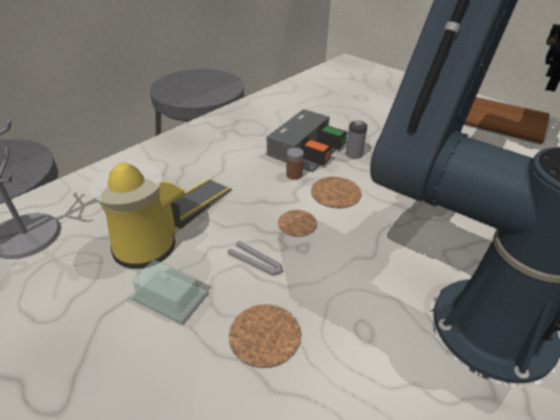

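View pics/top0.png

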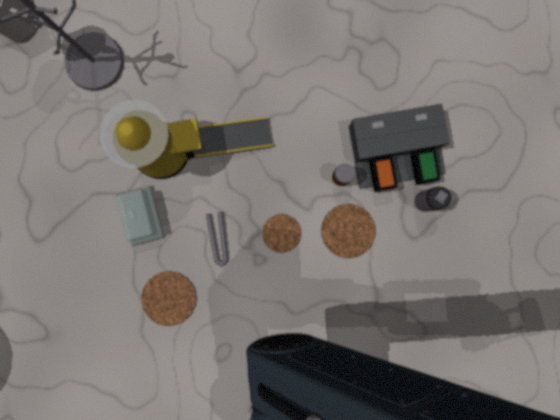

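Side view: coaster look-alikes are at (336,192), (297,223) and (265,335); in the top view they are at (348,231), (282,233) and (169,298). The one at side (297,223) / top (282,233) looks smallest. The green pack is at top (426,166), with the shaker behind its tail at top (437,198) / side (357,139). The amber pack at top (384,174) could be mistaken for the green one.

```bash
cat > h.py <<'E'
import numpy as np, cv2
from cell import status, eyes, env, models
P={c:eyes.camera_params(c) for c in ("side","top")}
def proj(c,X):
    p=P[c]; X=np.atleast_2d(X); q=X@p['view'][:3,:3].T+p['view'][:3,3]
    return np.c_[p['fx']*q[:,0]/-q[:,2]+p['cx'], p['fy']*-q[:,1]/-q[:,2]+p['cy']]
def ray(c,u,v):
    p=P[c]; R=p['view'][:3,:3]; t=p['view'][:3,3]
    d=R.T@np.array([(u-p['cx'])/p['fx'],-(v-p['cy'])/p['fy'],-1.]); return -R.T@t, d
def onz(c,u,v,z):
    o,d=ray(c,u,v); return o+d*(z-o[2])/d[2]
def tri(a,b):
    A=[];B=[]
    for c,(u,v) in (("side",a),("top",b)):
        o,d=ray(c,u,v); d/=np.linalg.norm(d); M=np.eye(3)-np.outer(d,d); A.append(M);B.append(M@o)
    X=np.linalg.lstsq(np.vstack(A),np.hstack(B),rcond=None)[0]; return X
E
python3 - <<'E'
from h import *
import pickle
out={}
for c in ("side","top"):
    eyes.read_camera(c)
    for t in ("pack_green","pack_amber","shaker","coaster","ramp","dock","pack_green_nose","juicer"):
        if t!="pack_green_nose":
            r=models.trace(c,t); out[c,t]=r
            print(c,t,[(round(d['p'],2),np.round(d['rect']).tolist(),int(d['region'].sum())) for d in r[:5]])
        m=models.mark_of(c,t); out[c,t,'m']=m
        print('   mark',[(round(d['p'],2),np.round(d['centre'],1).tolist()) for d in m[:5]])
pickle.dump(out,open('out.pkl','wb'))
print(status.read_state()['t'])
for c in ("side","top"):
    im=eyes.read_camera(c)
    x0,y0,x1,y1=(220,80,390,270) if c=="side" else (240,90,460,270)
    cv2.imwrite(f"pics/{c}_crop.png",cv2.resize(im[y0:y1,x0:x1],None,fx=3.2,fy=3.1,interpolation=cv2.INTER_CUBIC))
E
```

```text
side pack_green [(0.97, [320.0, 124.0, 349.0, 151.0], 514)]
   mark [(0.64, [142.2, 326.3])]
side pack_amber [(0.57, [298.0, 138.0, 332.0, 162.0], 560)]
   mark [(0.76, [153.9, 309.7])]
side shaker [(0.9, [347.0, 119.0, 368.0, 156.0], 678)]
   mark [(0.62, [152.6, 353.2]), (0.17, [214.9, 167.0])]
side coaster [(0.65, [279.0, 212.0, 313.0, 238.0], 839), (0.62, [227.0, 302.0, 302.0, 368.0], 3574), (0.6, [311.0, 177.0, 360.0, 208.0], 1247)]
   mark [(0.82, [194.1, 333.7]), (0.69, [333.1, 265.2]), (0.56, [223.9, 296.6])]
side ramp [(0.94, [171.0, 177.0, 230.0, 226.0], 1265), (0.34, [301.0, 139.0, 331.0, 164.0], 560)]
   mark [(0.96, [214.1, 167.1])]
side dock [(0.72, [266.0, 113.0, 336.0, 175.0], 1825)]
   mark [(0.64, [144.6, 299.4])]
   mark []
side juicer [(0.86, [91.0, 164.0, 228.0, 271.0], 8150), (0.49, [130.0, 262.0, 207.0, 325.0], 3014)]
   mark [(0.73, [226.2, 169.1])]
top pack_green [(0.93, [410.0, 145.0, 440.0, 187.0], 890)]
   mark [(0.65, [157.7, 421.5])]
top pack_amber [(0.7, [370.0, 156.0, 396.0, 194.0], 867), (0.39, [336.0, 163.0, 352.0, 186.0], 360)]
   mark [(0.92, [165.4, 378.8])]
top shaker [(0.75, [414.0, 187.0, 450.0, 213.0], 684)]
   mark [(0.63, [200.2, 424.0])]
top coaster [(0.95, [262.0, 214.0, 304.0, 252.0], 1156), (0.77, [143.0, 273.0, 196.0, 327.0], 2277), (0.75, [323.0, 206.0, 373.0, 259.0], 2353)]
   mark [(0.96, [236.3, 280.9]), (0.94, [298.7, 172.4]), (0.76, [227.2, 349.9]), (0.27, [174.5, 343.0])]
top ramp [(0.61, [185.0, 118.0, 275.0, 158.0], 2271)]
   mark [(0.68, [141.7, 190.2])]
top dock [(0.64, [351.0, 101.0, 446.0, 190.0], 5012)]
   mark [(0.86, [136.4, 394.2]), (0.61, [142.7, 194.7]), (0.41, [167.2, 380.3])]
   mark [(0.7, [141.5, 192.0])]
top juicer [(0.9, [102.0, 101.0, 271.0, 181.0], 7900), (0.45, [333.0, 166.0, 355.0, 186.0], 398)]
   mark [(0.59, [149.0, 195.8])]
1.7
```

View pics/side_crop.png

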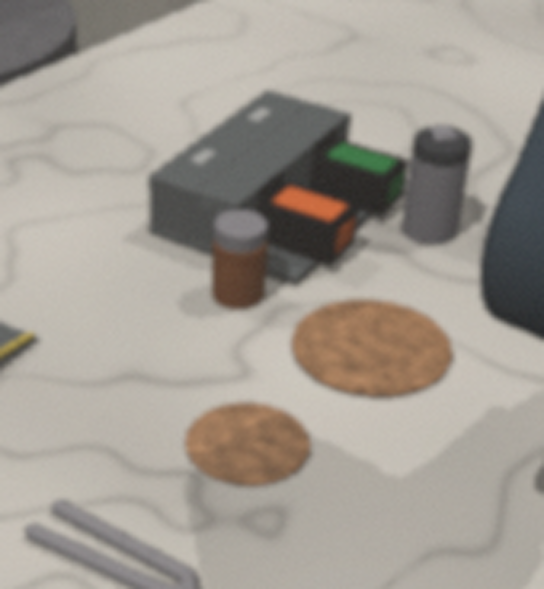

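View pics/top_crop.png

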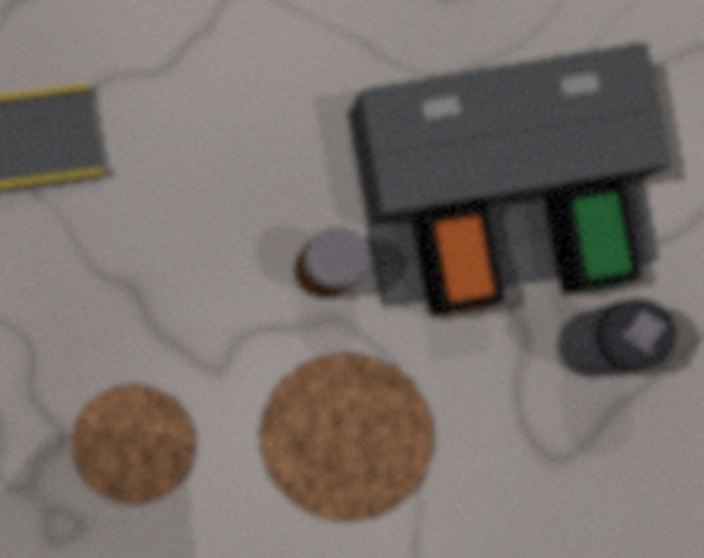

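The crops confirm the smallest cork disc is at top (282,233) / side (297,223), clearly smaller than its neighbour. The green pack is the one on the right, with the shaker behind it. Next I'll zoom in on the ramp.

```bash
python3 - <<'E'
import cv2
a=cv2.imread('pics/side0.png')[165:265,100:245]; b=cv2.imread('pics/top0.png')[85:190,95:285]
cv2.imwrite('pics/r1.png',cv2.resize(a,None,fx=5,fy=5,interpolation=cv2.INTER_CUBIC))
cv2.imwrite('pics/r2.png',cv2.resize(b,None,fx=4,fy=4,interpolation=cv2.INTER_CUBIC))
E
```

```text
(no output)
```

View pics/r1.png

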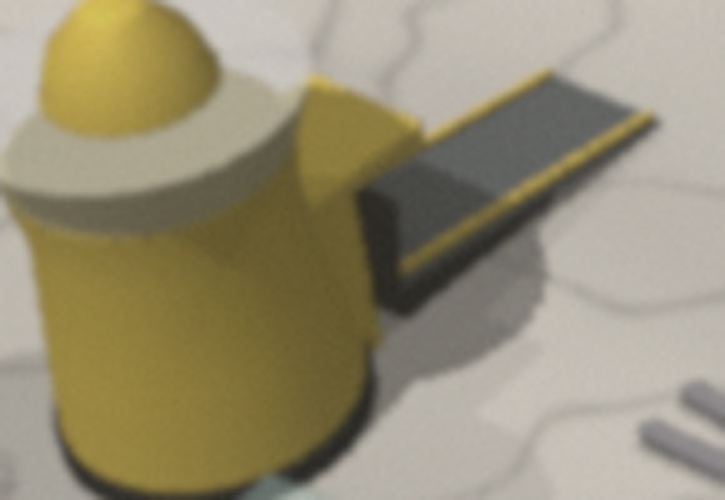

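View pics/r2.png

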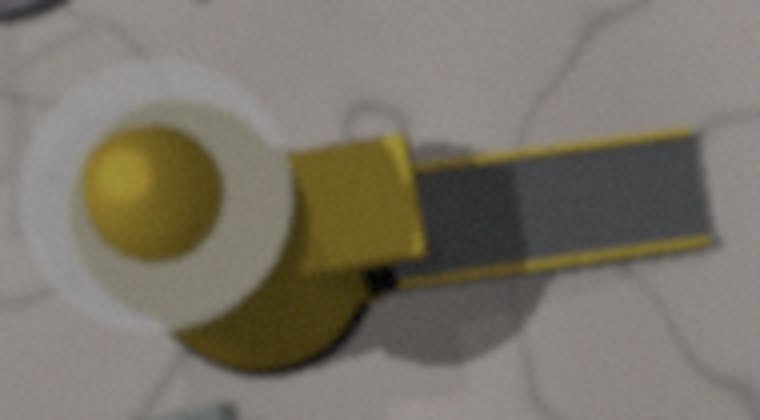

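```bash
cat >> h.py <<'E'
from scipy.optimize import least_squares
S=0.14
def Rz(a): return np.array([[np.cos(a),-np.sin(a),0],[np.sin(a),np.cos(a),0],[0,0,1.]])
def rampw(p,X): # p: x,y,yaw ; X in ramp frame (m)
    Ry=np.array([[np.cos(S),0,-np.sin(S)],[0,1,0],[np.sin(S),0,np.cos(S)]])
    return (np.atleast_2d(X)@Ry.T)@Rz(p[2]).T+np.array([p[0],p[1],0.031])
def flatw(p,X): return np.atleast_2d(X)@Rz(p[2]).T+np.array([p[0],p[1],0])
E
python3 - <<'E'
from h import *
for n,a,b in (("lowA",(209.6,181),(269,119.3)),("lowB",(228,187.4),(272.2,145))): print(n,tri(a,b).round(4))
pts=[("side",(209.6,181),(-.180,-.0305,0)),("side",(228,187.4),(-.180,.0305,0)),("top",(269,119.3),(-.180,-.0305,0)),("top",(272.2,145),(-.180,.0305,0)),
]
# which side is y+: x uphill points to +y world (left in top); ramp y-left = z cross x -> -x world => lower in picture is +y
lines=[("top",(95+400/4,85+283/4),.0305),("top",(95+470/4,85+165/4),-.0305)]
def f(p):
    r=[]
    for c,uv,X in pts: r+=list(proj(c,rampw(p,X))[0]-uv)
    for c,uv,y in lines:
        a=proj(c,rampw(p,(-.18,y,0)))[0]; b=proj(c,rampw(p,(0,y,0)))[0]; d=(b-a)/np.linalg.norm(b-a); w=np.array(uv)-a
        r.append(2*(d[0]*w[1]-d[1]*w[0]))
    return r
s=least_squares(f,[.66,.26,1.5]); print("ramp",s.x.round(4),np.round(s.fun,1))
# dock: housing top corners
def cr(x,y): return (240+x/3.2,90+y/3.1)
def cs(x,y): return (220+x/3.2,80+y/3.1)
D=[("top",cr(362,90),(.045,.1,.062)),("top",cr(648,43),(.045,-.1,.062)),("top",cr(669,165),(-.045,-.1,.062)),("top",cr(383,214),(-.045,.1,.062)),
("side",cs(151,180),(.045,.1,.062)),("side",cs(268,92),(.045,-.1,.062)),("side",cs(350,113),(-.045,-.1,.062)),("side",cs(151,232),(.045,.1,0))]
# side: top-left corner 151,180 ; near face
def g(p):
    r=[]
    for c,uv,X in D: r+=list(proj(c,flatw(p,X))[0]-uv)
    return r
s2=least_squares(g,[.66,-.26,.1]); print("dock",s2.x.round(4),np.round(s2.fun,1))
d=s2.x
for y in(.048,-.048): print('pack origin guess',flatw(d,(-.045-.02,y,.01)).round(4))
# shaker via masks: fit cylinder silhouettes
import pickle; o=pickle.load(open('out.pkl','rb'))
th=np.linspace(0,2*np.pi,40)
def hull(c,x,y,r,h,z0=0):
    X=np.array([[x+r*np.cos(t),y+r*np.sin(t),z] for z in(z0,z0+h) for t in th]); return cv2.convexHull(proj(c,X).astype(np.float32))[:,0]
def bb(h): return [*h.min(0),*h.max(0)]
def fs(p): 
    r=[]
    for c in("side","top"):
        m=o[c,"shaker"][0]['region']; ys,xs=np.nonzero(m); h=hull(c,p[0],p[1],.0255,.101); M=cv2.moments(h.reshape(-1,1,2)); r+= [M['m10']/M['m00']-xs.mean(),M['m01']/M['m00']-ys.mean()]
    return r
s3=least_squares(fs,[.5,-.4]); print("shaker",s3.x.round(4),np.round(s3.fun,1))
# coaster
for i,k in (("side",0),("top",0)):
    m=o[i,"coaster"][k]; ys,xs=np.nonzero(m['region']); print('coaster',i,onz(i,xs.mean()+.5-.5,ys.mean(),.004).round(4))
for c,k in(("side",1),("side",2),("top",1),("top",2)):
    r=o[c,"coaster"][k]['rect']; A=onz(c,r[0],(r[1]+r[3])/2,.004);B=onz(c,r[2],(r[1]+r[3])/2,.004);print('other dia',c,np.linalg.norm(A-B))
r=o["top","coaster"][0]['rect']; print('chosen dia',np.linalg.norm(onz("top",r[0],233,.004)-onz("top",r[2],233,.004)))
for t in("pack_green","pack_amber"):
  for c in("side","top"):
    im=cv2.imread(f'pics/{c}0.png').astype(int); b,gg,rr=im[...,0],im[...,1],im[...,2]
    m=(gg>1.5*rr)&(gg>1.4*b)&(gg>50) if 'green' in t else (rr>1.8*b)&(rr>150)&(gg<.65*rr)
    l=np.zeros_like(m);x0,y0,x1,y1=[int(v) for v in o[c,t][0]['rect']]; l[y0:y1,x0:x1]=1; m&=l
    n,lab,st,ce=cv2.connectedComponentsWithStats(m.astype(np.uint8)); k=1+st[1:,4].argmax(); print(t,c,ce[k].round(1),st[k].tolist())
E
```

```text
lowA [0.7061 0.0577 0.    ]
lowB [0.6437 0.0502 0.0077]
ramp [0.6435 0.2299 1.7406] [ 1.1 -1.   1.6  0.5 -1.7 -0.6 -0.3 -0.7 -0.1  0.1]
dock [ 0.657  -0.2345  0.1658] [-1.   0.2 -0.1 -0.4  1.   0.5 -0.2  0.6 -0.7 -1.8 -0.1 -1.4  0.8 -0.3
 -0.5  0.8]
pack origin guess [[ 0.5849 -0.1978  0.01  ]]
pack origin guess [[ 0.6008 -0.2925  0.01  ]]
shaker [ 0.5086 -0.3004] [ 0.2 -0.3 -0.2 -0.1]
coaster side [0.4363 0.0315 0.004 ]
coaster top [0.4369 0.0293 0.004 ]
other dia side 0.12971801335716404
other dia side 0.12338243767567826
other dia top 0.12117693405772573
other dia top 0.11517276398764531
chosen dia 0.09740547481932163
pack_green side [332.6 130.8] [323, 126, 21, 10, 102]
pack_green top [427.7 165.5] [419, 152, 18, 28, 383]
pack_amber side [316.4 145.2] [306, 141, 22, 10, 121]
pack_amber top [383.4 169.8] [380, 168, 8, 5, 16]
```

```bash
cat > ov.py <<'E'
from h import *
th=np.linspace(0,2*np.pi,40)
def box(x0,x1,y0,y1,z0,z1): return np.array([[x,y,z] for x in(x0,x1) for y in(y0,y1) for z in(z0,z1)])
E_=[(i,j) for i in range(8) for j in range(i) if bin(i^j).count('1')==1]
def draw(c,im,k,ramp,dock,sh,co,pk=None):
    def P2(X): return ((proj(c,X)+.5)*k).astype(int)
    def bx(fn,p,b,col):
        q=P2(fn(p,box(*b)))
        for i,j in E_: cv2.line(im,tuple(map(int,q[i])),tuple(map(int,q[j])),col,1,cv2.LINE_AA)
    def ci(x,y,z,r,col): cv2.polylines(im,[P2(np.c_[x+r*np.cos(th),y+r*np.sin(th),0*th+z])],True,col,1,cv2.LINE_AA)
    bx(rampw,ramp,(-.18,0,-.0305,.0305,0,.0),(255,0,255)); bx(flatw,ramp,(-.03,.03,-.033,.033,.086,.086),(255,255,0))
    q=flatw(ramp,(.08,0,0))[0]; ci(q[0],q[1],0,.066,(0,0,255))
    bx(flatw,dock,(-.045,.045,-.1,.1,0,.062),(0,0,255)); bx(flatw,dock,(-.105,-.045,-.1,.1,0,.01),(255,0,0))
    for y in(.048,-.048): bx(flatw,dock,(-.12,-.045,y-.023,y+.023,.01,.05),(0,255,255))
    ci(*sh,0,.025,(255,0,255));ci(*sh,.101,.0255,(255,0,255)); ci(*co,.004,.045,(255,0,0))
    return im
E
python3 - <<'E'
from ov import *
for c,(x0,y0,x1,y1) in (("side",(95,100,375,280)),("top",(90,85,470,260))):
    k=4; im=cv2.resize(cv2.imread(f'pics/{c}0.png'),None,fx=k,fy=k,interpolation=cv2.INTER_CUBIC)
    im=draw(c,im,k,[.6435,.2299,1.7406],[.657,-.2345,.1658],(.5086,-.3004),(.4366,.0304))
    im=im[y0*k:y1*k,x0*k:x1*k]; f=800/im.shape[1]; cv2.imwrite(f'pics/ov_{c}.png',cv2.resize(im,None,fx=f,fy=f,interpolation=cv2.INTER_AREA))
E
```

```text
(no output)
```

View pics/ov_side.png

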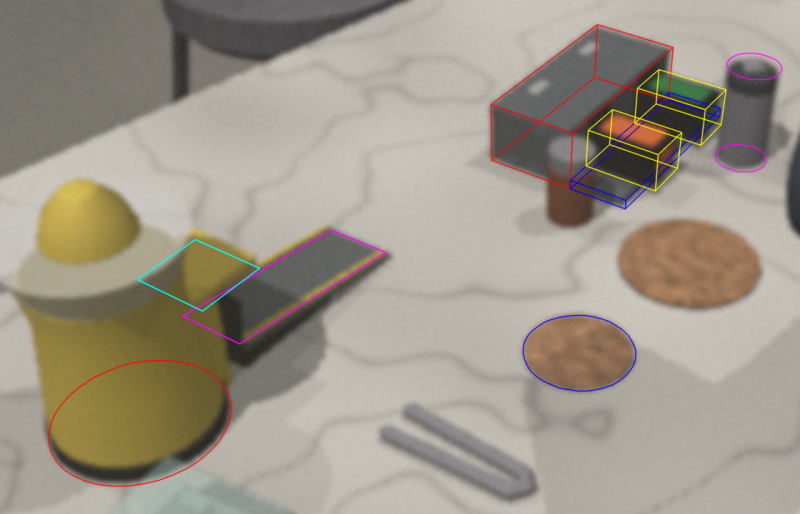

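View pics/ov_top.png

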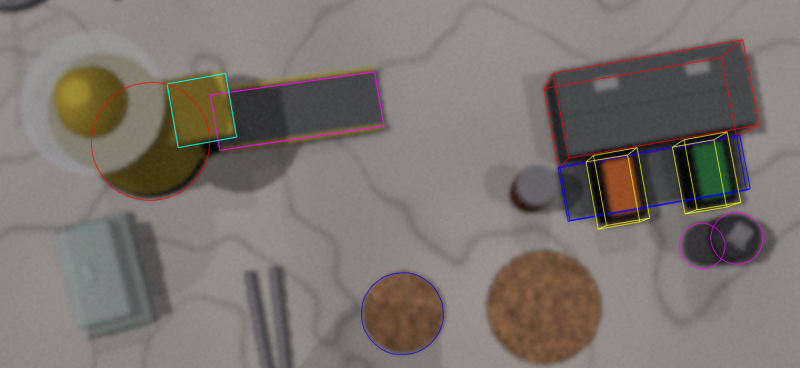

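The overlays agree with the picture to about 2 px: dock, both packs, ramp, small coaster and shaker foot all line up. Now I'll move towards the shaker.

```bash
cat > to.py <<'E'
import sys
from h import *
s=status.read_state()
x,y,z,yaw=map(float,sys.argv[1:5]); pit=float(sys.argv[5]) if len(sys.argv)>5 else 0.
# target: tool x along yaw (tilted up by pit), tool z down
X=np.array([np.cos(yaw)*np.cos(pit),np.sin(yaw)*np.cos(pit),np.sin(pit)]); Y=np.array([np.sin(yaw),-np.cos(yaw),0]); Z=np.cross(X,Y)
R=np.c_[X,Y,Z]; R0=s['ee_rot']
d=np.array([x,y,z])-s['tool_pos']
print('t',round(s['t'],2),'pos',s['tool_pos'].round(4),'w',round(s['gripper_width'],4),'F',s['contact_force'].round(1))
print('shift now-axes mm',(1e3*R0.T@d).round(1),'turn',cv2.Rodrigues(R0.T@R)[0][:,0].round(4),'shift target-axes',(1e3*R.T@d).round(1),'q',s['qpos'].round(2))
E
python3 -m jog '[[34,-16,0,0,0,0,-1],[34,-17,0,0,0,0,-1],[34,-17,0,0,0,0,-1],[34,-17,0,0,0,0,-1],[34,-17,0,0,0,0,-1]]'; python3 -m jog '[[34,-17,0,0,0,0,-1],[34,-17,0,0,0,0,-1],[34,-17,0,0,0,0,-1],[34,-17,0,0,0,0,-1],[34,-17,0,0,0,0,-1]]'; python3 to.py .5086 -.3004 .05 .166
```

```text
t: 2.22
tool_pos: [0.3067, -0.4765, 0.2226]
ee_rot: [[0.965, 0.261, 0.0], [0.261, -0.965, -0.0], [0.0, 0.0, -1.0]]
contact_force: [0.1, -0.2, 0.6]
gripper_width: 0.0872
t: 2.63
tool_pos: [0.4487, -0.3497, 0.2228]
ee_rot: [[0.965, 0.262, 0.0], [0.262, -0.965, -0.0], [0.0, 0.0, -1.0]]
contact_force: [0.9, -0.3, 0.1]
gripper_width: 0.0871
t 2.63 pos [ 0.4487 -0.3497  0.2228] w 0.0871 F [ 0.9 -0.3  0.1]
shift now-axes mm [ 70.6 -32.  172.8] turn [ 0.0004 -0.0002  0.0987] shift target-axes [ 67.2 -38.8 172.8] q [-0.86  0.45  1.58 -0.    1.11  0.45]
```

```bash
python3 -m jog '[[35,-16,0,0,0,0,-1],[35,-16,0,0,0,0,-1],[0,0,0,0,0,0.1,-1],[0,0,20,0,0,0,-1],[0,0,0,0,0,0,-1]]'; python3 to.py .5086 -.3004 .05 .166; python3 - <<'E'
from h import *
for c in("side","top"): cv2.imwrite(f'pics/{c}1.png',eyes.read_camera(c))
E
```

```text
t: 3.05
tool_pos: [0.506, -0.2998, 0.2001]
ee_rot: [[0.986, 0.166, -0.004], [0.166, -0.986, 0.003], [-0.003, -0.004, -1.0]]
contact_force: [-0.2, 0.7, -1.6]
gripper_width: 0.0871
t 3.05 pos [ 0.506  -0.2998  0.2001] w 0.0871 F [-0.2  0.7 -1.6]
shift now-axes mm [  3.    1.6 150.1] turn [-0.0039  0.0034  0.001 ] shift target-axes [  2.5   1.1 150.1] q [-0.72  0.51  1.55 -0.    1.09  0.68]
```

View pics/side1.png

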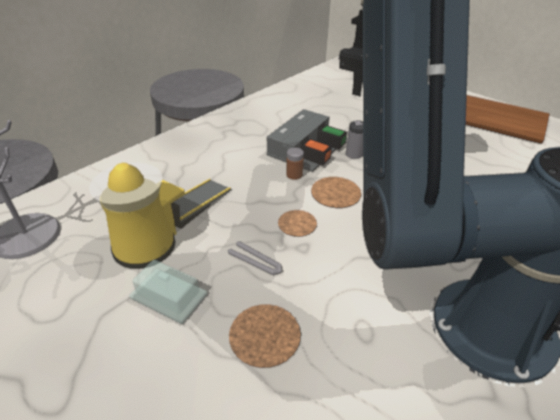

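View pics/top1.png

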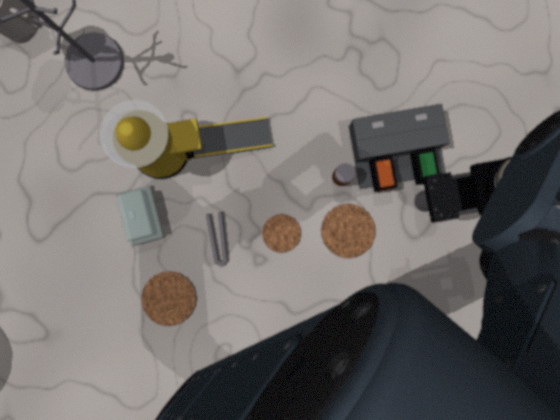

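The gripper (top view around (445,195)) is over the shaker; nothing else has moved. I'll descend and grip.

```bash
python3 -m jog '[[2,1,35,0,0,0,-1],[0,0,35,0,0,0,-1],[0,0,35,0,0,0,-1],[0,0,25,0,0,0,-1],[0,0,15,0,0,0,-1]]'; python3 to.py .5086 -.3004 .05 .166; python3 -m jog '[[0,0,0,0,0,0,-1],[0,0,0,0,0,0,1],[0,0,0,0,0,0,1],[0,0,0,0,0,0,1],[0,0,0,0,0,0,1]]'; python3 -m jog '[[0,0,0,0,0,0,1],[0,0,0,0,0,0,1],[0,0,0,0,0,0,1]]'; python3 to.py .5086 -.3004 .05 .166;
```

```text
t: 3.57
tool_pos: [0.5073, -0.3025, 0.0553]
ee_rot: [[0.987, 0.163, -0.003], [0.163, -0.987, 0.002], [-0.002, -0.003, -1.0]]
contact_force: [1.0, -0.5, 0.5]
gripper_width: 0.0873
t 3.57 pos [ 0.5073 -0.3025  0.0553] w 0.0873 F [ 1.  -0.5  0.5]
shift now-axes mm [ 1.6 -1.8  5.3] turn [-0.0029  0.0023 -0.0025] shift target-axes [ 1.6 -1.8  5.3] q [-0.73  0.71  1.64  0.    0.79  0.68]
t: 3.98
tool_pos: [0.5097, -0.3035, 0.0593]
ee_rot: [[0.986, 0.164, 0.003], [0.164, -0.986, -0.002], [0.002, 0.003, -1.0]]
contact_force: [0.4, -0.3, -0.1]
gripper_width: 0.068
t: 4.23
tool_pos: [0.5094, -0.3031, 0.0582]
ee_rot: [[0.986, 0.164, 0.001], [0.164, -0.986, -0.002], [0.001, 0.002, -1.0]]
contact_force: [-0.2, -0.5, 2.4]
gripper_width: 0.0494
t 4.23 pos [ 0.5094 -0.3031  0.0582] w 0.0494 F [-0.2 -0.5  2.4]
shift now-axes mm [-0.3 -2.8  8.2] turn [ 0.0018 -0.0011 -0.0009] shift target-axes [-0.3 -2.8  8.2] q [-0.73  0.71  1.64 -0.    0.79  0.68]
```

```bash
python3 -m jog '[[0,0,-20,0,0,0,1],[0,0,-35,0,0,0,1],[0,0,-35,0,0,0,1],[-1,-10,-20,0,0,0,1],[-1,-25,0,0,0,0,1]]'; python3 -m jog '[[-2,-35,0,0,0,0,1],[-2,-35,0,0,0,0,1],[-2,-35,0,0,0,0,1],[-2,-35,0,0,0,0,1],[-2,-35,0,0,0,0,1]]';python3 -m jog '[[-2,-35,0,0,0,0,1],[-2,-35,0,0,0,0,1],[-2,-35,0,0,0,0,1],[0,0,0,0,0,0,1],[0,0,0,0,0,0,1]]'; python3 to.py .4366 .0304 .0625 .166; python3 - <<'E'
from h import *
for c in("side","top"): cv2.imwrite(f'pics/{c}2.png',eyes.read_camera(c))
E
```

```text
t: 4.65
tool_pos: [0.5052, -0.2735, 0.1727]
ee_rot: [[0.987, 0.162, 0.011], [0.162, -0.987, -0.01], [0.009, 0.012, -1.0]]
contact_force: [1.8, -1.2, -2.5]
gripper_width: 0.0491
t: 5.07
tool_pos: [0.4614, -0.0956, 0.1673]
ee_rot: [[0.987, 0.163, -0.001], [0.163, -0.987, 0.001], [-0.001, -0.001, -1.0]]
contact_force: [0.6, 0.4, -2.6]
gripper_width: 0.0494
t: 5.48
tool_pos: [0.438, 0.0071, 0.1674]
ee_rot: [[0.986, 0.168, -0.002], [0.168, -0.986, 0.0], [-0.001, -0.001, -1.0]]
contact_force: [0.3, -1.0, -2.1]
gripper_width: 0.0496
t 5.48 pos [0.438  0.0071 0.1674] w 0.0496 F [ 0.3 -1.  -2.1]
shift now-axes mm [  2.6 -23.2 104.9] turn [-0.0005  0.0014  0.003 ] shift target-axes [  2.4 -23.2 104.9] q [-0.24  0.37  1.94 -0.    0.83  1.16]
```

View pics/side2.png

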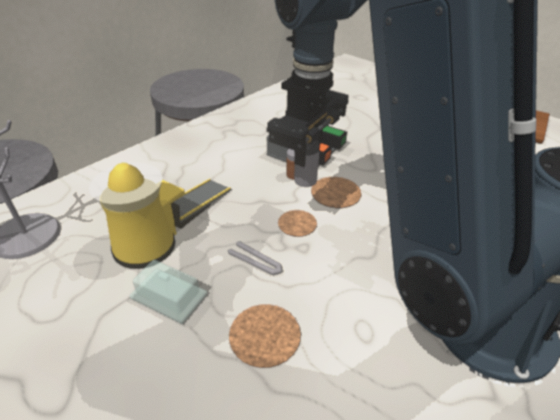

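View pics/top2.png

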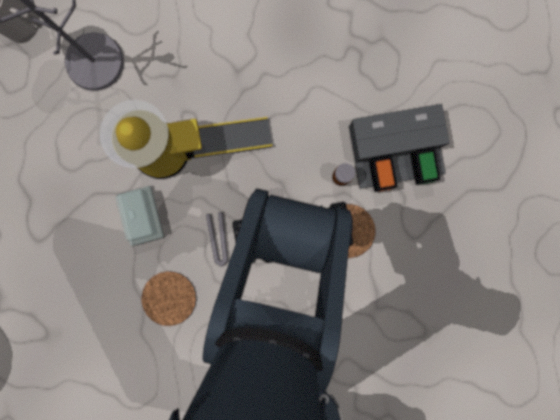

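The shaker hangs upright in the jaws (side (305,165)). I'll check its offset in the hand, then move over the coaster.

```bash
python3 -m jog '[[1,-12,30,0,0,0,1],[1,-11,30,0,0,0,1],[0,0,20,0,0,0,1],[0,0,0,0,0,0,1],[0,0,0,0,0,0,1]]'; python3 to.py .4366 .0304 .0622 .166; python3 - <<'E'
from h import *
im=eyes.read_camera("side")
r=models.trace("side","shaker"); print([(d['p'],d['rect'],d['region'].sum()) for d in r])
s=status.read_state()['tool_pos']; print(s, 'foot',proj("side",s-[0,0,.058]),'foot edge L/R at axis',proj("side",s-[0,0,.0]))
cv2.imwrite('pics/s3.png',cv2.resize(im[110:270,220:380],None,fx=3.7,fy=3.7,interpolation=cv2.INTER_CUBIC))
E
```

```text
t: 6.0
tool_pos: [0.4378, 0.0272, 0.0869]
ee_rot: [[0.987, 0.162, -0.002], [0.162, -0.987, 0.0], [-0.002, -0.001, -1.0]]
contact_force: [0.8, 0.3, -2.3]
gripper_width: 0.0495
t 6.0 pos [0.4378 0.0272 0.0869] w 0.0495 F [ 0.8  0.3 -2.3]
shift now-axes mm [-0.7 -3.4 24.7] turn [-0.0005  0.0018 -0.0031] shift target-axes [-0.7 -3.4 24.7] q [-0.19  0.53  2.01 -0.    0.6   1.21]
[(0.86, [286.7, 177.9, 312.6, 217.7], np.int64(607)), (0.51, [172.7, 180.1, 227.6, 224.7], np.int64(1196))]
[0.43912322 0.02707618 0.0883345 ] foot [[297.83630011 212.64342033]] foot edge L/R at axis [[298.88302388 192.21466499]]
```

View pics/s3.png

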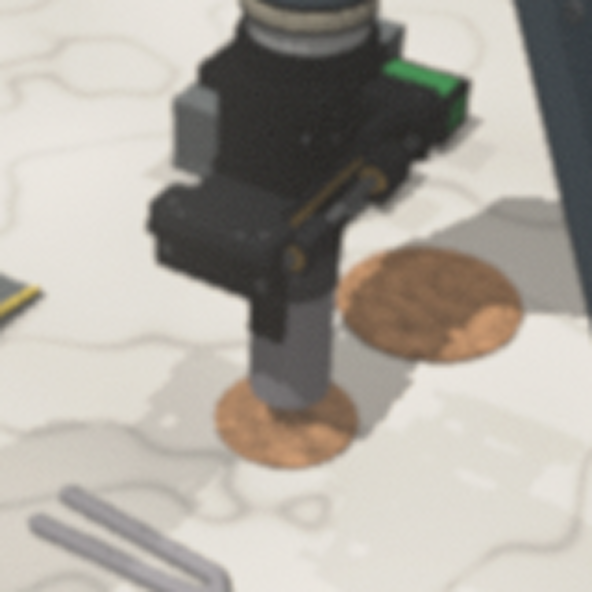

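Shaker sits centred over the coaster in the side view (axis column about 298, predicted 298). Lowering it.

```bash
python3 -m jog '[[-1,-3,8,0,0,0,1],[0,0,8,0,0,0,1],[0,0,4,0,0,0,1],[0,0,0,0,0,0,1],[0,0,0,0,0,0,1]]'; python3 to.py .4366 .0304 .0622 .166; python3 -m jog '[[0,0,1,0,0,0,1],[0,0,0,0,0,0,1],[0,0,0,0,0,0,1]]';python3 -m jog '[[0,0,1.5,0,0,0,1],[0,0,0,0,0,0,1],[0,0,0,0,0,0,1]]'; python3 -m jog '[[0,0,1.5,0,0,0,1],[0,0,0,0,0,0,1],[0,0,0,0,0,0,1]]'
```

```text
t: 6.52
tool_pos: [0.436, 0.0311, 0.0674]
ee_rot: [[0.986, 0.164, -0.001], [0.164, -0.986, 0.0], [-0.001, -0.0, -1.0]]
contact_force: [0.3, -0.5, -2.2]
gripper_width: 0.0494
t 6.52 pos [0.436  0.0311 0.0674] w 0.0494 F [ 0.3 -0.5 -2.2]
shift now-axes mm [0.5 0.8 5.2] turn [-0.0002  0.0005 -0.0011] shift target-axes [0.5 0.8 5.2] q [-0.19  0.58  2.03 -0.    0.54  1.22]
t: 6.77
tool_pos: [0.4363, 0.0311, 0.0667]
ee_rot: [[0.986, 0.164, 0.0], [0.164, -0.986, -0.0], [0.0, 0.0, -1.0]]
contact_force: [-0.1, 0.6, -2.0]
gripper_width: 0.0493
t: 7.02
tool_pos: [0.4361, 0.0311, 0.0651]
ee_rot: [[0.986, 0.164, -0.0], [0.164, -0.986, 0.0], [-0.0, -0.0, -1.0]]
contact_force: [0.1, -0.4, -2.9]
gripper_width: 0.0492
t: 7.27
tool_pos: [0.4361, 0.031, 0.0635]
ee_rot: [[0.986, 0.164, -0.0], [0.164, -0.986, 0.0], [-0.0, -0.0, -1.0]]
contact_force: [-0.5, -0.9, -2.2]
gripper_width: 0.0494
```

```bash
python3 -m jog '[[0,0,1.5,0,0,0,1],[0,0,0,0,0,0,1],[0,0,0,0,0,0,1]]';python3 -m jog '[[0,0,1,0,0,0,1],[0,0,0,0,0,0,1],[0,0,0,0,0,0,1]]'
```

```text
t: 7.52
tool_pos: [0.4363, 0.031, 0.0622]
ee_rot: [[0.986, 0.164, 0.0], [0.164, -0.986, -0.0], [0.0, 0.0, -1.0]]
contact_force: [0.0, -0.3, 0.7]
gripper_width: 0.0494
t: 7.77
tool_pos: [0.4365, 0.0309, 0.062]
ee_rot: [[0.986, 0.164, 0.001], [0.164, -0.986, -0.0], [0.001, 0.001, -1.0]]
contact_force: [-2.0, -0.2, 10.7]
gripper_width: 0.0491
```

```bash
python3 -m jog '[[0,0,-1,0,0,0,1],[0,0,0,0,0,0,-1],[0,0,0,0,0,0,-1],[0,0,0,0,0,0,-1],[0,0,0,0,0,0,-1]]'; python3 -m jog '[[0,0,0,0,0,0,-1],[0,0,0,0,0,0,-1],[0,0,-10,0,0,0,-1],[0,0,-30,0,0,0,-1],[0,0,-35,0,0,0,-1]]'; python3 -m jog '[[0,0,-30,0,0,0,-1],[5,35,0,0,0,0,-1],[5,35,0,0,0,0,-1],[5,35,0,0,0,0,-1],[5,35,0,0,0,0,-1]]';python3 -m jog '[[5,35,0,0,0,0,-1],[5,35,0,0,0,0,-1],[5,35,0,0,0,0,-1],[5,35,0,0,0,0,-1],[5,20,0,0,0,0,-1]]'; python3 to.py .5721 -.2975 .018 .166; python3 - <<'E'
from h import *
for c in("side","top"): cv2.imwrite(f'pics/{c}4.png',eyes.read_camera(c))
print(np.round(flatw([.657,-.2345,.1658],(-.095,-.048,.018)),4))
E
```

```text
t: 8.18
tool_pos: [0.4361, 0.0311, 0.0619]
ee_rot: [[0.986, 0.164, -0.0], [0.164, -0.986, 0.0], [-0.0, -0.0, -1.0]]
contact_force: [0.6, -0.4, -0.3]
gripper_width: 0.068
t: 8.6
tool_pos: [0.4344, 0.0313, 0.1363]
ee_rot: [[0.986, 0.164, -0.006], [0.164, -0.986, 0.001], [-0.006, -0.002, -1.0]]
contact_force: [0.7, -0.6, -0.1]
gripper_width: 0.0865
t: 9.02
tool_pos: [0.4791, -0.105, 0.1675]
ee_rot: [[0.986, 0.165, 0.001], [0.165, -0.986, -0.0], [0.001, 0.0, -1.0]]
contact_force: [-0.3, -0.2, -0.2]
gripper_width: 0.087
t: 9.43
tool_pos: [0.5306, -0.2617, 0.167]
ee_rot: [[0.987, 0.162, 0.002], [0.162, -0.987, -0.002], [0.001, 0.002, -1.0]]
contact_force: [0.9, -0.0, -0.1]
gripper_width: 0.0869
t 9.43 pos [ 0.5306 -0.2617  0.167 ] w 0.0869 F [ 0.9 -0.  -0.1]
shift now-axes mm [ 34.9  41.7 149.1] turn [ 0.0024 -0.0012 -0.0035] shift target-axes [ 35.   42.2 149. ] q [-0.65  0.55  1.57 -0.    1.01  0.76]
[[ 0.5712 -0.2975  0.018 ]]
```

View pics/side4.png

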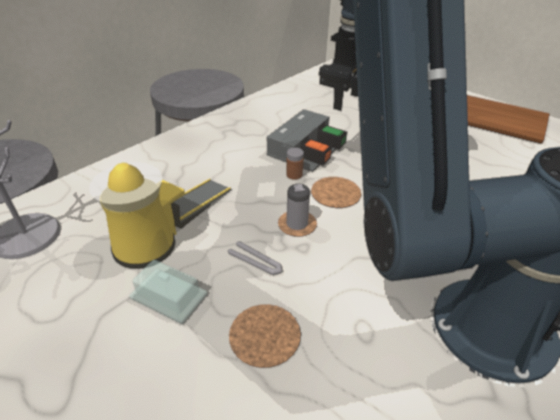

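View pics/top4.png

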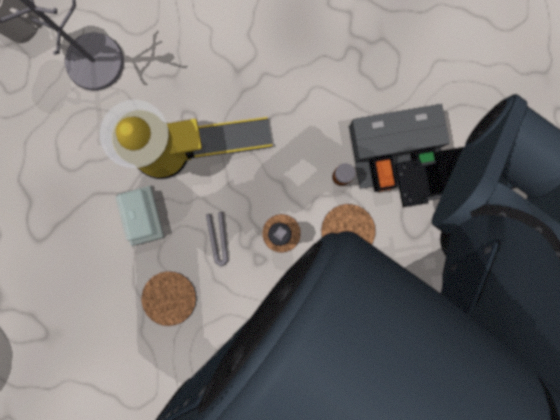

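The shaker now stands upright in the middle of the small coaster (side (297,208), top (280,234)). Next I'll cross-check the green pack's lateral position from both views.

```bash
python3 - <<'E'
from h import *
d=[.657,-.2345,.1658]
def inv(X): return Rz(d[2]).T@(X-np.array([d[0],d[1],0]))
X=tri((332.6,130.8),(427.7,165.5)); print(X.round(4),inv(X).round(4)*1e3)
print(inv(onz("top",427.7,165.5,.05)).round(4),inv(onz("side",332.6,130.8,.05)).round(4))
E
python3 to.py .5712 -.2975 .018 .166
```

```text
[ 0.5844 -0.2952  0.0493] [-81.6 -47.9  49.3]
[-0.0821 -0.0479  0.05  ] [-0.0818 -0.0465  0.05  ]
t 9.53 pos [ 0.5313 -0.2618  0.1669] w 0.0872 F [-0.7  0.3  0.2]
shift now-axes mm [ 33.3  41.2 149.1] turn [ 0.0031 -0.0023 -0.0048] shift target-axes [ 33.4  41.8 148.9] q [-0.65  0.55  1.57 -0.    1.01  0.76]
```

```bash
python3 -m jog '[[17,21,0,0,0,0,-1],[17,21,0,0,0,0,-1],[0,0,20,0,0,0,-1],[0,0,0,0,0,0,-1]]'; python3 to.py .5712 -.2975 .018 .166; python3 -m jog '[[0,0,30,0,0,0,-1],[0,0,30,0,0,0,-1],[0,0,25,0,0,0,-1],[0,0,0,0,0,0,-1]]'; python3 to.py .5712 -.2975 .018 .166
```

```text
t: 9.87
tool_pos: [0.5686, -0.2917, 0.1439]
ee_rot: [[0.986, 0.164, -0.005], [0.164, -0.986, 0.004], [-0.004, -0.005, -1.0]]
contact_force: [-2.1, 0.8, -0.5]
gripper_width: 0.0869
t 9.87 pos [ 0.5686 -0.2917  0.1439] w 0.0869 F [-2.1  0.8 -0.5]
shift now-axes mm [  2.1   6.7 125.9] turn [-0.0049  0.0043 -0.0011] shift target-axes [  1.6   6.1 125.9] q [-0.65  0.64  1.46  0.    1.05  0.76]
t: 10.2
tool_pos: [0.5653, -0.2888, 0.057]
ee_rot: [[0.986, 0.165, -0.011], [0.165, -0.986, 0.009], [-0.01, -0.01, -1.0]]
contact_force: [-0.8, 0.8, -0.7]
gripper_width: 0.0871
t 10.2 pos [ 0.5653 -0.2888  0.057 ] w 0.0871 F [-0.8  0.8 -0.7]
shift now-axes mm [ 4.7  9.9 38.9] turn [-0.0104  0.0096 -0.0004] shift target-axes [ 4.4  9.5 39. ] q [-0.65  0.76  1.52  0.    0.88  0.76]
```

```bash
python3 -m jog '[[0,0,0,0,0,0,-1],[0,0,0,0,0,0,-1],[0,0,0,0,0,0,-1]]'; python3 to.py .5712 -.2975 .018 .166
```

```text
t: 10.45
tool_pos: [0.5712, -0.2937, 0.0643]
ee_rot: [[0.986, 0.164, 0.003], [0.164, -0.986, -0.002], [0.002, 0.002, -1.0]]
contact_force: [-0.2, -0.6, -0.3]
gripper_width: 0.0871
t 10.45 pos [ 0.5712 -0.2937  0.0643] w 0.0871 F [-0.2 -0.6 -0.3]
shift now-axes mm [-0.8  3.6 46.3] turn [ 0.0024 -0.0023 -0.0008] shift target-axes [-0.6  3.7 46.3] q [-0.65  0.75  1.51  0.    0.88  0.76]
```

```bash
python3 -m jog '[[0,3.5,12,0,0,0,-1],[0,0,14,0,0,0,-1],[0,0,12,0,0,0,-1],[0,0,6,0,0,0,-1],[0,0,0,0,0,0,-1]]';  python3 -m jog '[[0,0,0,0,0,0,-1],[0,0,0,0,0,0,-1],[0,0,0,0,0,0,-1]]'; python3 to.py .5712 -.2975 .018 .166
```

```text
t: 10.87
tool_pos: [0.5691, -0.2957, 0.0153]
ee_rot: [[0.986, 0.164, -0.004], [0.164, -0.986, 0.003], [-0.004, -0.004, -1.0]]
contact_force: [-0.2, -0.3, 0.2]
gripper_width: 0.0871
t: 11.12
tool_pos: [0.5711, -0.2971, 0.0184]
ee_rot: [[0.986, 0.164, 0.001], [0.164, -0.986, -0.001], [0.001, 0.001, -1.0]]
contact_force: [-0.4, 0.3, -0.2]
gripper_width: 0.0866
t 11.12 pos [ 0.5711 -0.2971  0.0184] w 0.0866 F [-0.4  0.3 -0.2]
shift now-axes mm [0.  0.5 0.4] turn [ 0.0006 -0.0006 -0.0012] shift target-axes [0.  0.5 0.4] q [-0.65  0.82  1.51  0.    0.81  0.75]
```

```bash
python3 -m jog '[[0,0,0,0,0,0,1],[0,0,0,0,0,0,1],[0,0,0,0,0,0,1],[0,0,0,0,0,0,1],[0,0,0,0,0,0,1]]';  python3 -m jog '[[0,0,0,0,0,0,1],[0,0,0,0,0,0,1],[0,0,0,0,0,0,1],[0,0,0,0,0,0,1]]'; python3 -m jog '[[-2,0,0,0,0,0,1],[-2,0,0,0,0,0,1],[-2,0,0,0,0,0,1],[0,0,0,0,0,0,1]]'
```

```text
t: 11.53
tool_pos: [0.5708, -0.2969, 0.0183]
ee_rot: [[0.986, 0.164, 0.0], [0.164, -0.986, -0.0], [0.0, 0.0, -1.0]]
contact_force: [-0.2, 0.4, -0.2]
gripper_width: 0.0615
t: 11.87
tool_pos: [0.5707, -0.2972, 0.0181]
ee_rot: [[0.986, 0.164, -0.0], [0.164, -0.986, -0.001], [-0.0, 0.001, -1.0]]
contact_force: [-1.1, -1.6, -0.4]
gripper_width: 0.046
t: 12.2
tool_pos: [0.5683, -0.2977, 0.0181]
ee_rot: [[0.987, 0.163, 0.007], [0.163, -0.987, -0.001], [0.007, 0.002, -1.0]]
contact_force: [8.8, 1.1, -4.6]
gripper_width: 0.0454
```

```bash
python3 -m jog '[[-2,0,0,0,0,0,1],[0,0,0,0,0,0,1]]'; python3 -m jog '[[-2,0,0,0,0,0,1],[0,0,0,0,0,0,1]]';python3 -m jog '[[-2,0,0,0,0,0,1],[0,0,0,0,0,0,1]]'; python3 -m jog '[[-2,0,0,0,0,0,1],[0,0,0,0,0,0,1]]'
```

```text
t: 12.37
tool_pos: [0.5666, -0.2979, 0.0181]
ee_rot: [[0.987, 0.163, 0.008], [0.163, -0.987, -0.001], [0.007, 0.002, -1.0]]
contact_force: [9.1, 2.4, -4.6]
gripper_width: 0.046
t: 12.53
tool_pos: [0.5642, -0.2983, 0.0182]
ee_rot: [[0.987, 0.163, 0.007], [0.163, -0.987, -0.001], [0.007, 0.002, -1.0]]
contact_force: [8.5, 1.9, -4.4]
gripper_width: 0.046
t: 12.7
tool_pos: [0.5615, -0.2987, 0.0181]
ee_rot: [[0.987, 0.163, 0.005], [0.163, -0.987, -0.001], [0.005, 0.002, -1.0]]
contact_force: [7.0, 0.4, -2.8]
gripper_width: 0.0458
t: 12.87
tool_pos: [0.5584, -0.2992, 0.0181]
ee_rot: [[0.987, 0.163, 0.003], [0.163, -0.987, -0.001], [0.003, 0.001, -1.0]]
contact_force: [2.9, 0.3, -2.1]
gripper_width: 0.0458
```

```bash
python3 -m jog '[[-3,0,0,0,0,0,1],[-3,0,0,0,0,0,1],[-3,0,0,0,0,0,1],[0,0,0,0,0,0,1]]'; python3 - <<'E'
from h import *
o=[]
for c,(x0,y0,x1,y1) in(("side",(250,90,370,190)),("top",(330,90,460,210))): o.append(cv2.resize(eyes.read_camera(c)[y0:y1,x0:x1],(400,350),interpolation=cv2.INTER_CUBIC))
cv2.imwrite('pics/p5.png',np.hstack(o))
E
```

```text
t: 13.2
tool_pos: [0.5471, -0.301, 0.0182]
ee_rot: [[0.987, 0.163, -0.001], [0.163, -0.987, -0.0], [-0.001, -0.0, -1.0]]
contact_force: [0.2, -1.4, -0.4]
gripper_width: 0.0464
```

View pics/p5.png

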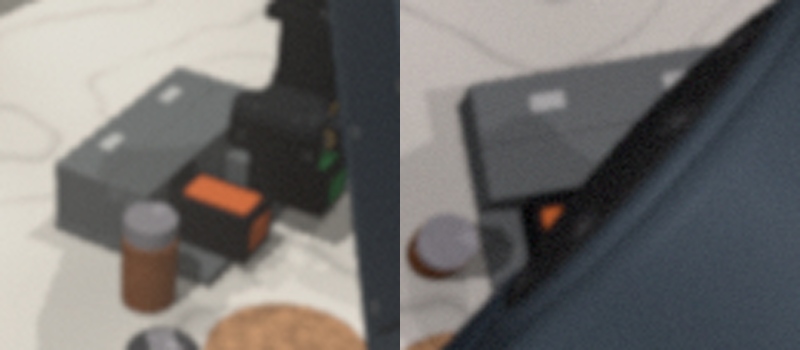

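The grey tongue shows in the side crop at (237,165), so the green pack is coming out and the amber one stays in. I'll pull it clear and lift.

```bash
python3 -m jog '[[-5,0,0,0,0,0,1],[-8,0,0,0,0,0,1],[-10,0,0,0,0,0,1],[-5,0,0,0,0,0,1],[0,0,0,0,0,0,1]]'; python3 -m jog '[[0,0,-10,0,0,0,1],[0,0,-25,0,0,0,1],[0,0,-30,0,0,0,1],[0,0,-30,0,0,0,1],[0,0,-15,0,0,0,1]]'; python3 -m jog '[[0,0,0,0,0,0,1],[0,0,0,0,0,0,1]]'; python3 to.py .669 .0805 .13 1.7406 .14;  python3 - <<'E'
from h import *
o=[]
for c,(x0,y0,x1,y1) in(("side",(230,60,380,190)),("top",(330,90,460,210))): o.append(cv2.resize(eyes.read_camera(c)[y0:y1,x0:x1],(400,350),interpolation=cv2.INTER_CUBIC))
cv2.imwrite('pics/p6.png',np.hstack(o))
E
```

```text
t: 13.72
tool_pos: [0.5181, -0.3049, 0.0182]
ee_rot: [[0.987, 0.164, -0.003], [0.164, -0.987, 0.001], [-0.002, -0.002, -1.0]]
contact_force: [-2.8, -0.2, 1.9]
gripper_width: 0.0457
t: 14.13
tool_pos: [0.5211, -0.3056, 0.1315]
ee_rot: [[0.986, 0.165, 0.002], [0.165, -0.986, -0.002], [0.002, 0.002, -1.0]]
contact_force: [1.7, -1.3, -3.0]
gripper_width: 0.046
t: 14.3
tool_pos: [0.5202, -0.3049, 0.1287]
ee_rot: [[0.986, 0.164, 0.0], [0.164, -0.986, -0.0], [0.0, 0.0, -1.0]]
contact_force: [-0.0, 0.8, -2.3]
gripper_width: 0.0457
t 14.3 pos [ 0.5202 -0.3049  0.1287] w 0.0457 F [-0.   0.8 -2.3]
shift now-axes mm [ 210.1 -355.7   -1.4] turn [ 0.1106  0.11   -1.5726] shift target-axes [351.4 211.7  48.2] q [-0.72  0.62  1.57 -0.    0.95  0.69]
```

View pics/p6.png

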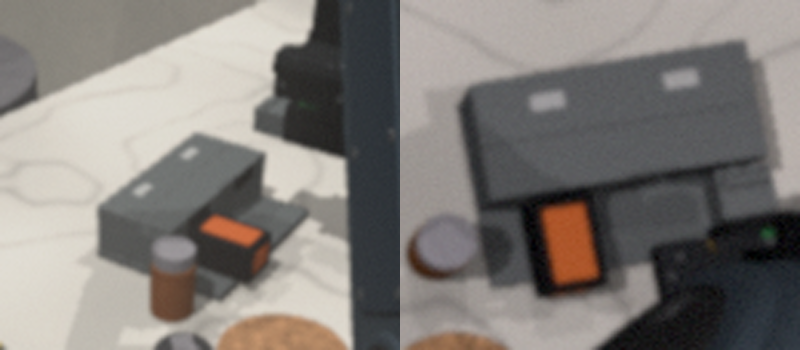

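The pack is out and held level; the amber pack is still seated (top crop (570,245)). I'll carry the green one to the ramp while turning.

```bash
python3 -m jog '[[16,-27,0,0,0,-0.12,1],[19,-25,0,0,0,-0.12,1],[22,-23,0,0,0,-0.12,1],[25,-20,0,0,0,-0.12,1],[27,-17,0,0,0,-0.12,1]]'; python3 -m jog '[[29,-13,0,0,0,-0.12,1],[30,-10,0,0,0,-0.12,1],[31,-6,0,0,0,-0.12,1],[32,-2,0,0,0,-0.12,1],[32,1,0,0,0,-0.12,1]]';  python3 to.py .669 .0805 .13 1.7406 .14
```

```text
t: 14.82
tool_pos: [0.5759, -0.1552, 0.1257]
ee_rot: [[0.718, 0.696, -0.005], [0.696, -0.718, 0.002], [-0.002, -0.005, -1.0]]
contact_force: [0.2, 0.9, -2.9]
gripper_width: 0.0458
t: 15.23
tool_pos: [0.6339, -0.0072, 0.1255]
ee_rot: [[0.199, 0.98, -0.005], [0.98, -0.199, 0.001], [-0.0, -0.005, -1.0]]
contact_force: [0.2, -1.1, -2.6]
gripper_width: 0.0462
t 15.23 pos [ 0.6339 -0.0072  0.1255] w 0.0462 F [ 0.2 -1.1 -2.6]
shift now-axes mm [93.  16.9 -4.6] turn [ 0.021   0.1377 -0.3695] shift target-axes [80.4 49.4  6.8] q [-0.19  0.66  1.49 -0.    1.    0.01]
```

```bash
python3 - <<'E'
from h import *
r=[.6435,.2299,1.7406]
for x,z in((-.15,.05),(-.15,.008),(-.085,.008)): print(x,z,rampw(r,(x,0,z)).round(4))
E
python3 -m jog '[[25,5,0,0,0,-0.123,1],[25,8,0,0,0,-0.123,1],[25,12,0,0,0,-0.123,1],[0,0,0,0,0.07,0,1],[0,0,0,0,0.07,0,1]]'; python3 -m jog '[[0,0,0,0,0,0,1],[0,0,0,0,0,0,1],[0,0,0,0,0,0,1]]'; python3 to.py .6698 .0826 .0597 1.7406 .14
```

```text
-0.15 0.05 [[0.6698 0.0766 0.0596]]
-0.15 0.008 [[0.6688 0.0824 0.018 ]]
-0.085 0.008 [[0.6579 0.1458 0.0271]]
t: 15.65
tool_pos: [0.6648, 0.0682, 0.1256]
ee_rot: [[-0.166, 0.986, -0.028], [0.976, 0.169, 0.141], [0.144, -0.004, -0.99]]
contact_force: [-0.1, -0.1, -3.3]
gripper_width: 0.0458
t: 15.9
tool_pos: [0.665, 0.0639, 0.1265]
ee_rot: [[-0.16, 0.987, -0.026], [0.977, 0.162, 0.137], [0.139, -0.003, -0.99]]
contact_force: [-0.8, 0.9, -2.2]
gripper_width: 0.0457
t 15.9 pos [0.665  0.0639 0.1265] w 0.0457 F [-0.8  0.9 -2.2]
shift now-axes mm [ 8.2  8.  68.6] turn [-0.0021  0.0003 -0.0079] shift target-axes [ 8.1  7.9 68.6] q [-0.13  0.7   1.39  0.15  1.1  -0.37]
```

```bash
python3 -m jog '[[1,3,20,0,0,-0.008,1],[1,4,20,0,0,0,1],[0,0,15,0,0,0,1],[0,0,0,0,0,0,1],[0,0,0,0,0,0,1]]'; python3 -m jog '[[0,0,0,0,0,0,1],[0,0,0,0,0,0,1]]'; python3 to.py .6688 .0824 .018 1.7406 .14; python3 - <<'E'
from h import *
o=[]
for c,(x0,y0,x1,y1) in(("side",(130,100,290,240)),("top",(140,80,300,220))): o.append(cv2.resize(eyes.read_camera(c)[y0:y1,x0:x1],(400,350),interpolation=cv2.INTER_CUBIC))
cv2.imwrite('pics/p7.png',np.hstack(o))
E
```

```text
t: 16.32
tool_pos: [0.6701, 0.0754, 0.0727]
ee_rot: [[-0.169, 0.985, -0.026], [0.976, 0.171, 0.137], [0.14, -0.002, -0.99]]
contact_force: [0.3, -0.3, -3.1]
gripper_width: 0.0456
t: 16.48
tool_pos: [0.6724, 0.0747, 0.0753]
ee_rot: [[-0.169, 0.985, -0.02], [0.976, 0.17, 0.137], [0.139, 0.004, -0.99]]
contact_force: [0.5, 0.6, -2.9]
gripper_width: 0.0461
t 16.48 pos [0.6724 0.0747 0.0753] w 0.0461 F [ 0.5  0.6 -2.9]
shift now-axes mm [ 0.2 -2.4 57.8] turn [0.0033 0.0009 0.0015] shift target-axes [ 0.1 -2.2 57.8] q [-0.12  0.78  1.4   0.16  1.01 -0.37]
```

View pics/p7.png

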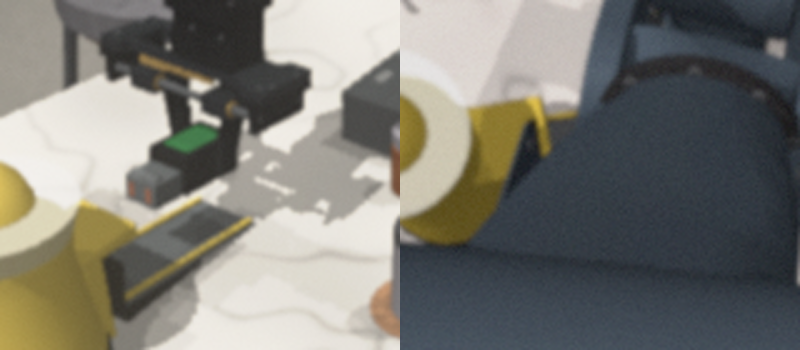

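```bash
python3 - <<'E'
from h import *
s=status.read_state(); R=s['ee_rot'];t=s['tool_pos']
for n,v in(("nose",(85,0,8)),("noseL",(85,-18,8)),("noseR",(85,18,8)),("tailtop+x near",(50,-23,-32)),("tail",(-25,-23,8)),("nose+5",(90,0,8))):
    p=proj("side",t+R@(np.array(v)/1e3))[0]; print(n,p.round(1),((p-[130,100])*2.5).round(0))
E
```

```text
nose [187.1 180.9] [143. 202.]
noseL [193.2 183.6] [158. 209.]
noseR [181.1 178.3] [128. 196.]
tailtop+x near [205.1 162.9] [188. 157.]
tail [225.7 166.9] [239. 167.]
nose+5 [185.6 181.7] [139. 204.]
```

The predicted nose (143,202) matches the crop, where it shows at about (143,203), so there was no slip. Lowering onto the low part of the ramp.

```bash
python3 -m jog '[[0,-2,15,0,0,0,1],[0,0,15,0,0,0,1],[0,0,12,0,0,0,1],[0,0,8,0,0,0,1],[0,0,0,0,0,0,1]]'; python3 -m jog '[[0,0,0,0,0,0,1],[0,0,0,0,0,0,1],[0,0,0,0,0,0,1]]'; python3 to.py .6688 .0824 .018 1.7406 .14
```

```text
t: 17.0
tool_pos: [0.667, 0.0816, 0.0226]
ee_rot: [[-0.168, 0.985, -0.026], [0.976, 0.17, 0.138], [0.14, -0.002, -0.99]]
contact_force: [-1.3, -0.5, -2.4]
gripper_width: 0.0461
t: 17.25
tool_pos: [0.6692, 0.0812, 0.0253]
ee_rot: [[-0.169, 0.985, -0.021], [0.976, 0.17, 0.138], [0.139, 0.003, -0.99]]
contact_force: [0.0, 0.4, -3.6]
gripper_width: 0.0458
t 17.25 pos [0.6692 0.0812 0.0253] w 0.0458 F [ 0.   0.4 -3.6]
shift now-axes mm [ 0.2 -0.3  7.4] turn [0.0028 0.0005 0.0014] shift target-axes [ 0.2 -0.2  7.4] q [-0.11  0.84  1.42  0.17  0.92 -0.38]
```

```bash
python3 -m jog '[[0,0,2.5,0,0,0,1],[0,0,2.5,0,0,0,1],[0,0,0,0,0,0,1],[0,0,0,0,0,0,1]]'; python3 -m jog '[[0,0,1.2,0,0,0,1],[0,0,0,0,0,0,1],[0,0,0,0,0,0,1]]';  python3 -m jog '[[0,0,1.2,0,0,0,1],[0,0,0,0,0,0,1],[0,0,0,0,0,0,1]]'
```

```text
t: 17.58
tool_pos: [0.668, 0.0821, 0.0193]
ee_rot: [[-0.169, 0.985, -0.023], [0.976, 0.17, 0.138], [0.14, 0.001, -0.99]]
contact_force: [0.1, -0.2, -3.0]
gripper_width: 0.0456
t: 17.83
tool_pos: [0.6684, 0.0822, 0.0185]
ee_rot: [[-0.169, 0.985, -0.022], [0.976, 0.17, 0.138], [0.14, 0.001, -0.99]]
contact_force: [-0.2, -0.5, -1.4]
gripper_width: 0.0454
t: 18.08
tool_pos: [0.6684, 0.0822, 0.0183]
ee_rot: [[-0.169, 0.985, -0.022], [0.976, 0.17, 0.138], [0.139, 0.002, -0.99]]
contact_force: [-2.1, -1.6, 5.6]
gripper_width: 0.046
```

```bash
python3 -m jog '[[0,0,-1,0,0,0,1],[0,0,0,0,0,0,-0.5],[0,0,0,0,0,0,-0.5],[0,0,0,0,0,0,-0.5],[0,0,0,0,0,0,-0.5]]';python3 to.py .6688 .0824 .018 1.7406 .14; python3 - <<'E'
from h import *
im=eyes.read_camera("side")
cv2.imwrite('pics/p8.png',cv2.resize(im[100:240,130:290],None,fx=4,fy=4,interpolation=cv2.INTER_CUBIC))
E
```

```text
t: 18.5
tool_pos: [0.6683, 0.0824, 0.0179]
ee_rot: [[-0.169, 0.985, -0.023], [0.976, 0.17, 0.138], [0.14, 0.001, -0.99]]
contact_force: [-0.3, 0.2, 0.5]
gripper_width: 0.0623
t 18.5 pos [0.6683 0.0824 0.0179] w 0.0623 F [-0.3  0.2  0.5]
shift now-axes mm [-0.   0.5 -0.1] turn [ 0.0011 -0.0001  0.0012] shift target-axes [-0.   0.5 -0.1] q [-0.11  0.85  1.42  0.17  0.91 -0.38]
```

View pics/p8.png

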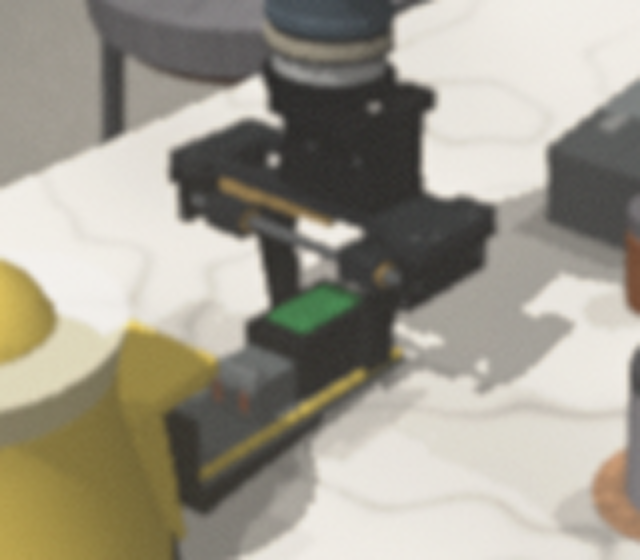

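The pack lies flat and centred between the rails, contact end uphill (crop (250,375)). I'll regrip and push it up.

```bash
python3 -m jog '[[0,0,-0.5,0,0,0,1],[0,0,0,0,0,0,1],[0,0,0,0,0,0,1],[0,0,0,0,0,0,1],[0,0,0,0,0,0,1]]'; python3 -m jog '[[0,0,0,0,0,0,1],[3,0,0,0,0,0,1],[6,0,0,0,0,0,1],[6,0,0,0,0,0,1],[0,0,0,0,0,0,1]]';python3 to.py .6579 .1458 .0271 1.7406 .14;  python3 -m jog '[[6,0,0,0,0,0,1],[8,0,0,0,0,0,1],[8,0,0,0,0,0,1],[6,0,0,0,0,0,1],[0,0,0,0,0,0,1]]'; python3 -m jog '[[0,0,0,0,0,0,1],[0,0,0,0,0,0,1]]'; python3 to.py .6579 .1458 .0271 1.7406 .14
```

```text
t: 18.97
tool_pos: [0.6683, 0.0822, 0.0185]
ee_rot: [[-0.169, 0.985, -0.023], [0.976, 0.17, 0.138], [0.14, 0.001, -0.99]]
contact_force: [0.3, 0.5, 0.2]
gripper_width: 0.0457
t: 19.38
tool_pos: [0.6653, 0.0984, 0.0209]
ee_rot: [[-0.169, 0.985, -0.023], [0.976, 0.171, 0.138], [0.14, 0.001, -0.99]]
contact_force: [1.5, 0.8, 1.2]
gripper_width: 0.0459
t 19.38 pos [0.6653 0.0984 0.0209] w 0.0459 F [1.5 0.8 1.2]
shift now-axes mm [48.4  0.8  0.5] turn [ 0.0008 -0.0008  0.002 ] shift target-axes [48.4  0.7  0.5] q [-0.08  0.85  1.43  0.17  0.91 -0.36]
t: 19.8
tool_pos: [0.6604, 0.1263, 0.0248]
ee_rot: [[-0.17, 0.985, -0.023], [0.975, 0.171, 0.139], [0.141, 0.001, -0.99]]
contact_force: [0.2, 0.9, 0.2]
gripper_width: 0.046
t: 19.97
tool_pos: [0.6607, 0.1249, 0.0246]
ee_rot: [[-0.169, 0.985, -0.023], [0.976, 0.171, 0.138], [0.14, 0.001, -0.99]]
contact_force: [0.1, 0.5, -0.7]
gripper_width: 0.0456
t 19.97 pos [0.6607 0.1249 0.0246] w 0.0456 F [ 0.1  0.5 -0.7]
shift now-axes mm [21.2  0.8  0.5] turn [ 0.0006 -0.0008  0.0016] shift target-axes [21.2  0.8  0.5] q [-0.04  0.84  1.43  0.18  0.91 -0.32]
```

```bash
python3 -m jog '[[4,0,0,0,0,0,1],[4,0,0,0,0,0,1],[4,0,0,0,0,0,1],[0,0,0,0,0,0,1]]'; for i in 1; do :; done; python3 -m jog '[[2.5,0,0,0,0,0,1],[0,0,0,0,0,0,1]]';  python3 -m jog '[[2.5,0,0,0,0,0,1],[0,0,0,0,0,0,1]]'; python3 to.py .6579 .1458 .0271 1.7406 .14
```

```text
t: 20.3
tool_pos: [0.6588, 0.1365, 0.0263]
ee_rot: [[-0.169, 0.985, -0.023], [0.976, 0.17, 0.138], [0.14, 0.001, -0.99]]
contact_force: [0.7, 0.4, 0.1]
gripper_width: 0.0455
t: 20.47
tool_pos: [0.6584, 0.1387, 0.0266]
ee_rot: [[-0.169, 0.985, -0.023], [0.976, 0.17, 0.138], [0.14, 0.001, -0.99]]
contact_force: [0.3, -0.4, -0.9]
gripper_width: 0.0457
t: 20.63
tool_pos: [0.6581, 0.1409, 0.0269]
ee_rot: [[-0.169, 0.985, -0.023], [0.976, 0.17, 0.138], [0.139, 0.001, -0.99]]
contact_force: [0.7, -1.8, -0.7]
gripper_width: 0.0459
t 20.63 pos [0.6581 0.1409 0.0269] w 0.0459 F [ 0.7 -1.8 -0.7]
shift now-axes mm [4.9 0.7 0.5] turn [0.001  0.0001 0.0012] shift target-axes [4.9 0.7 0.5] q [-0.02  0.84  1.43  0.18  0.91 -0.3 ]
```

```bash
python3 -m jog '[[2,0,0,0,0,0,1],[0,0,0,0,0,0,1]]';  python3 -m jog '[[2,0,0,0,0,0,1],[0,0,0,0,0,0,1]]'; python3 -m jog '[[2,0,0,0,0,0,1],[0,0,0,0,0,0,1]]'; python3 -m jog '[[1.5,0,0,0,0,0,1],[0,0,0,0,0,0,1]]'; python3 to.py .6579 .1458 .0271 1.7406 .14
```

```text
t: 20.8
tool_pos: [0.6582, 0.1409, 0.027]
ee_rot: [[-0.17, 0.985, -0.022], [0.976, 0.171, 0.135], [0.136, 0.001, -0.991]]
contact_force: [0.5, -6.8, -1.4]
gripper_width: 0.0461
t: 20.97
tool_pos: [0.6582, 0.1409, 0.0272]
ee_rot: [[-0.17, 0.985, -0.021], [0.976, 0.171, 0.132], [0.134, 0.002, -0.991]]
contact_force: [0.9, -10.6, -1.3]
gripper_width: 0.0457
t: 21.13
tool_pos: [0.6583, 0.1409, 0.0273]
ee_rot: [[-0.171, 0.985, -0.021], [0.977, 0.172, 0.129], [0.131, 0.002, -0.991]]
contact_force: [1.1, -15.7, -1.5]
gripper_width: 0.0459
t: 21.3
tool_pos: [0.6584, 0.1409, 0.0275]
ee_rot: [[-0.171, 0.985, -0.02], [0.977, 0.172, 0.127], [0.129, 0.002, -0.992]]
contact_force: [0.5, -19.0, -1.7]
gripper_width: 0.046
t 21.3 pos [0.6584 0.1409 0.0275] w 0.046 F [  0.5 -19.   -1.7]
shift now-axes mm [4.8 0.4 1. ] turn [0.0015 0.0108 0.0036] shift target-axes [4.8 0.4 1.1] q [-0.01  0.83  1.43  0.16  0.9  -0.29]
```

Contact came with the force building to 19 N, about 5 mm before my estimate. I'll ease off and check whether it is the stop.

```bash
python3 -m jog '[[-6.5,0,0,0,0,0,1],[0,0,0,0,0,0,1]]'; python3 - <<'E'
from h import *
im=eyes.read_camera("side"); im2=eyes.read_camera("top"); cv2.imwrite('pics/top9.png',im2)
s=status.read_state(); R=s['ee_rot'];t=s['tool_pos']
x0,y0,k=110,120,6
big=cv2.resize(im[y0:y0+98,x0:x0+130],None,fx=k,fy=k,interpolation=cv2.INTER_CUBIC)
def d(X,col): p=((proj("side",X)[0]-[x0,y0]+.5)*k).astype(int); cv2.circle(big,tuple(map(int,p)),3,col,-1)
for v in((85,-18,8),(85,18,8),(50,-23,-32),(85,-18,-18),(85,18,-18)): d(t+R@(np.array(v)/1e3),(0,0,255))
r=[.6435,.2299,1.7406]
for v in((0,.035,0),(0,-.035,0),(0,.035,.04),(0,-.035,.04)): d(rampw(r,v)[0],(255,0,0))
for v in((-.03,.033,.086),(-.03,-.033,.086)): d(flatw(r,v)[0],(0,255,0))
cv2.imwrite('pics/p9.png',big); print(s['contact_force'],t)
E
```

```text
t: 21.47
tool_pos: [0.6582, 0.14, 0.0268]
ee_rot: [[-0.167, 0.986, -0.023], [0.976, 0.168, 0.137], [0.139, 0.001, -0.99]]
contact_force: [0.1, -0.9, -0.7]
gripper_width: 0.0457
[ 0.62995198 -5.70551705 -0.69856934] [0.65814957 0.14094779 0.02691988]
```

View pics/p9.png

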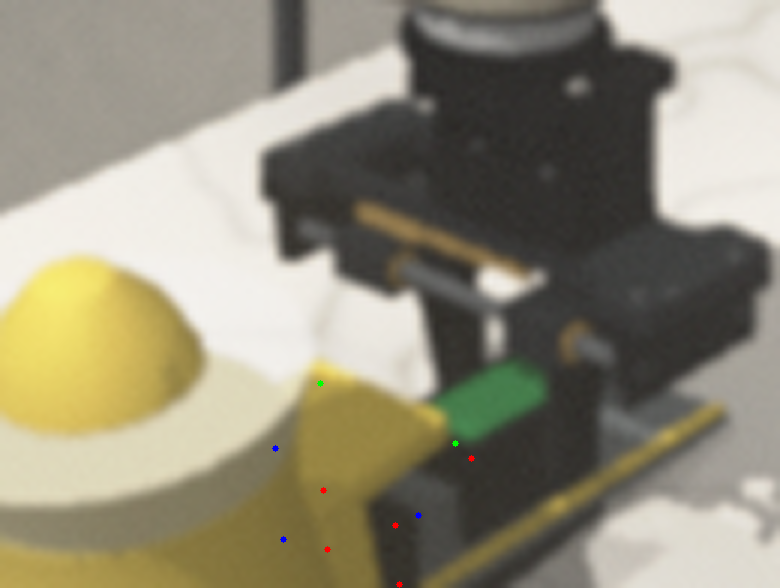

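The nose points land at the stop plate edge and the gripper is clear of the canopy, so I take this contact for the stop. I'll release, back off and inspect.

```bash
python3 -m jog '[[0,0,0,0,0,0,-0.6],[0,0,0,0,0,0,-0.6],[0,0,0,0,0,0,-0.6],[0,0,0,0,0,0,-0.6],[0,0,0,0,0,0,-0.6]]'; python3 -m jog '[[-5,0,-10,0,0,0,-0.6],[-10,0,-30,0,0,0,-0.6],[-10,0,-35,0,0,0,-0.6],[-15,0,-35,0,0,0,-0.6],[-35,0,0,0,0,0,-0.6]]'; python3 -m jog '[[-40,0,0,0,0,0,-0.6],[-40,0,0,0,0,0,-0.6],[-40,0,0,0,0,0,-0.6],[0,0,0,0,0,0,-0.6],[0,0,0,0,0,0,-0.6]]'; python3 - <<'E'
from h import *
r=[.6435,.2299,1.7406]
for c,(x0,y0,w,h,k) in(("side",(150,160,100,80,7)),("top",(170,95,120,80,6))):
    im=eyes.read_camera(c); cv2.imwrite(f'pics/{c}10.png',im)
    a=cv2.resize(im[y0:y0+h,x0:x0+w],None,fx=k,fy=k,interpolation=cv2.INTER_CUBIC); cv2.imwrite(f'pics/z_{c}a.png',a)
    b=a.copy()
    def bx(b0,col):
        X=np.array([[x,y,z] for x in b0[:2] for y in b0[2:4] for z in b0[4:]]); q=((proj(c,rampw(r,X))-[x0,y0]+.5)*k).astype(int)
        for i in range(8):
            for j in range(i):
                if bin(i^j).count('1')==1: cv2.line(b,tuple(map(int,q[i])),tuple(map(int,q[j])),col,1,cv2.LINE_AA)
    bx((-.11,-.035,-.023,.023,0,.04),(0,255,255)); bx((-.035,0,-.018,.018,0,.026),(255,0,255))
    cv2.imwrite(f'pics/z_{c}b.png',b)
E
```

```text
t: 21.98
tool_pos: [0.6577, 0.1425, 0.0272]
ee_rot: [[-0.169, 0.985, -0.023], [0.976, 0.171, 0.138], [0.14, 0.001, -0.99]]
contact_force: [0.4, -0.3, -0.2]
gripper_width: 0.0677
t: 22.4
tool_pos: [0.678, 0.0548, 0.1347]
ee_rot: [[-0.174, 0.985, -0.008], [0.975, 0.173, 0.138], [0.137, 0.016, -0.99]]
contact_force: [1.6, 0.5, 0.9]
gripper_width: 0.0695
t: 22.82
tool_pos: [0.6936, -0.067, 0.109]
ee_rot: [[-0.164, 0.986, -0.022], [0.977, 0.166, 0.138], [0.139, 0.002, -0.99]]
contact_force: [0.6, 0.6, -0.3]
gripper_width: 0.0694
```

View pics/z_sideb.png

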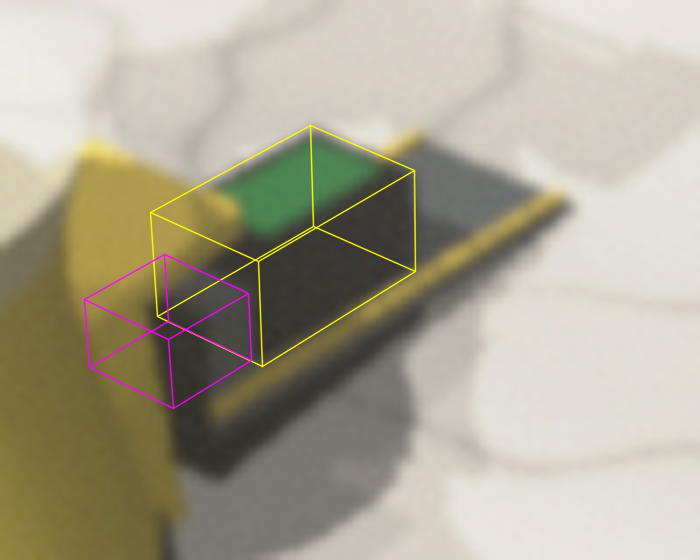

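View pics/z_topb.png

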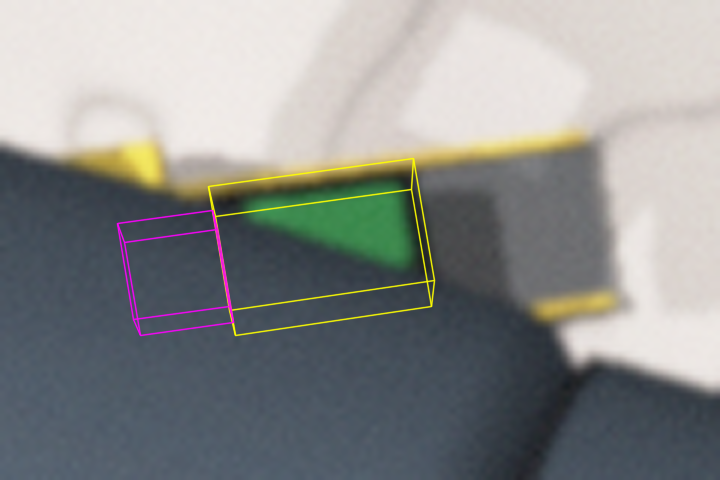

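View pics/z_sidea.png

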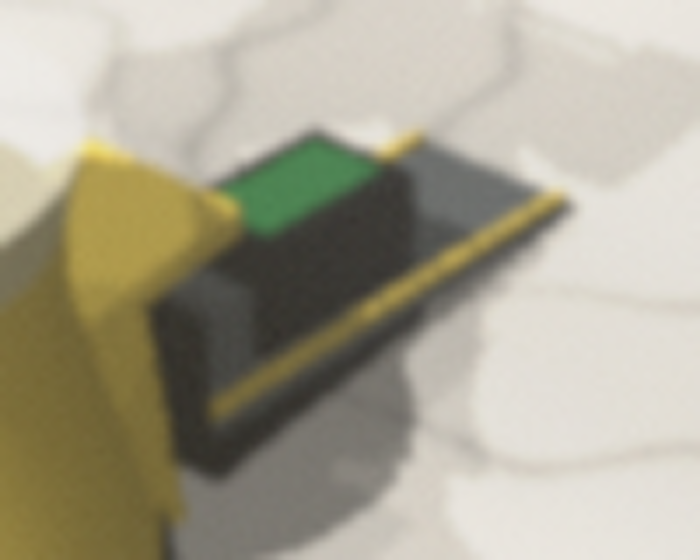

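The pack drawn at the stop position fits both views within about 1 px: tail end in the side crop at (410,170), tongue between block and black stop plate at (230,320). To be sure, I'll nudge it from behind with shut fingers.

```bash
python3 - <<'E'
from h import *
r=[.6435,.2299,1.7406]
for x,z in((-.16,.06),(-.16,.012)): print(x,z,rampw(r,(x,0,z)).round(4))
E
python3 -m jog '[[0,0,0,0,0,0,1],[0,0,0,0,0,0,1],[0,0,0,0,0,0,1],[0,0,0,0,0,0,1],[0,0,0,0,0,0,1]]'; python3 to.py .6718 .0653 .0681 1.7406 .14
```

```text
-0.16 0.06 [[0.6717 0.0655 0.0681]]
-0.16 0.012 [[0.6706 0.0721 0.0206]]
t: 23.33
tool_pos: [0.6933, -0.0628, 0.1089]
ee_rot: [[-0.17, 0.985, -0.023], [0.976, 0.171, 0.138], [0.139, 0.001, -0.99]]
contact_force: [-0.6, 0.0, -0.2]
gripper_width: 0.044
t 23.33 pos [ 0.6933 -0.0628  0.1089] w 0.044 F [-0.6  0.  -0.2]
shift now-axes mm [123.    0.7  58.5] turn [0.0008 0.0001 0.0025] shift target-axes [123.    0.5  58.5] q [-0.31  0.77  1.3   0.14  1.14 -0.54]
```

```bash
python3 -m jog '[[30,0,0,0,0,0,1],[30,0,10,0,0,0,1],[30,0,20,0,0,0,1],[20,0,20,0,0,0,1],[10,0,8,0,0,0,1]]'; python3 -m jog '[[0,0,0,0,0,0,1],[0,0,0,0,0,0,1],[0,0,0,0,0,0,1],[0,0,0,0,0,0,1]]'; python3 to.py .6706 .0721 .0206 1.7406 .14
```

```text
t: 23.75
tool_pos: [0.669, 0.065, 0.0661]
ee_rot: [[-0.171, 0.985, -0.028], [0.975, 0.173, 0.139], [0.142, -0.003, -0.99]]
contact_force: [-0.5, 0.2, -0.4]
gripper_width: 0.0107
t: 24.08
tool_pos: [0.6733, 0.0595, 0.0692]
ee_rot: [[-0.167, 0.986, -0.02], [0.976, 0.168, 0.137], [0.138, 0.004, -0.99]]
contact_force: [0.4, 0.6, -0.6]
gripper_width: 0.0002
t 24.08 pos [0.6733 0.0595 0.0692] w 0.0002 F [ 0.4  0.6 -0.6]
shift now-axes mm [ 6.1 -0.8 49.9] turn [ 0.0039  0.0013 -0.0002] shift target-axes [ 6.  -0.6 49.9] q [-0.14  0.78  1.4   0.16  1.   -0.4 ]
```

```bash
python3 -m jog '[[0,0,18,0,0,0,1],[0,0,18,0,0,0,1],[0,0,11,0,0,0,1],[0,0,0,0,0,0,1],[0,0,0,0,0,0,1]]'; python3 -m jog '[[10,0,0,0,0,0,1],[8,0,0,0,0,0,1],[8,0,0,0,0,0,1],[4,0,0,0,0,0,1],[0,0,0,0,0,0,1]]'; python3 to.py .6706 .0721 .0206 1.7406 .14
```

```text
t: 24.5
tool_pos: [0.6707, 0.067, 0.0213]
ee_rot: [[-0.168, 0.986, -0.023], [0.976, 0.169, 0.138], [0.14, 0.0, -0.99]]
contact_force: [0.3, -0.2, -0.0]
gripper_width: 0.0001
t: 24.92
tool_pos: [0.6655, 0.0989, 0.0265]
ee_rot: [[-0.171, 0.985, -0.022], [0.975, 0.172, 0.138], [0.14, 0.002, -0.99]]
contact_force: [-0.5, 0.2, 0.0]
gripper_width: 0.0005
t 24.92 pos [0.6655 0.0989 0.0265] w 0.0005 F [-0.5  0.2  0. ]
shift now-axes mm [-27.9   0.4   2.1] turn [ 0.0015 -0.0001  0.0034] shift target-axes [-27.9   0.5   2.1] q [-0.08  0.84  1.43  0.17  0.92 -0.36]
```

```bash
python3 -m jog '[[3,0,0,0,0,0,1],[2,0,0,0,0,0,1],[0,0,0,0,0,0,1]]'; python3 -m jog '[[2,0,0,0,0,0,1],[0,0,0,0,0,0,1]]'; python3 -m jog '[[2,0,0,0,0,0,1],[0,0,0,0,0,0,1]]'; python3 -m jog '[[2,0,0,0,0,0,1],[0,0,0,0,0,0,1]]'; python3 -m jog '[[2,0,0,0,0,0,1],[0,0,0,0,0,0,1]]'
```

```text
t: 25.17
tool_pos: [0.6647, 0.1024, 0.0265]
ee_rot: [[-0.169, 0.985, -0.023], [0.976, 0.17, 0.138], [0.14, 0.001, -0.99]]
contact_force: [-0.7, 1.1, -0.4]
gripper_width: 0.0004
t: 25.33
tool_pos: [0.6644, 0.104, 0.0266]
ee_rot: [[-0.168, 0.985, -0.023], [0.976, 0.17, 0.138], [0.14, 0.001, -0.99]]
contact_force: [1.0, -1.2, 0.2]
gripper_width: 0.0006
t: 25.5
tool_pos: [0.664, 0.106, 0.0269]
ee_rot: [[-0.168, 0.985, -0.023], [0.976, 0.17, 0.138], [0.14, 0.001, -0.99]]
contact_force: [-0.2, -0.4, -0.6]
gripper_width: 0.0006
t: 25.67
tool_pos: [0.6638, 0.1079, 0.0272]
ee_rot: [[-0.169, 0.985, -0.023], [0.976, 0.17, 0.137], [0.139, 0.001, -0.99]]
contact_force: [-0.5, -0.7, -0.8]
gripper_width: 0.0004
t: 25.83
tool_pos: [0.664, 0.1079, 0.0273]
ee_rot: [[-0.17, 0.985, -0.022], [0.976, 0.171, 0.134], [0.136, 0.002, -0.991]]
contact_force: [0.8, -5.6, -1.9]
gripper_width: 0.0005
```

```bash
python3 -m jog '[[2.5,0,0,0,0,0,1],[0,0,0,0,0,0,1]]'; python3 -m jog '[[-8,0,0,0,0,0,1],[-15,0,0,0,0,0,1],[0,0,-25,0,0,0,1],[0,0,-35,0,0,0,1],[0,0,-40,0,0,0,1]]'; python3 -m jog '[[0,0,-40,0,0,0,1],[-40,0,0,0,0,0,1],[-40,0,0,0,0,0,1],[-40,0,0,0,0,0,1],[-40,0,0,0,0,0,1]]';python3 -m jog '[[-40,0,0,0,0,0,1],[-40,0,0,0,0,0,1],[-40,0,0,0,0,0,1],[0,0,0,0,0,0,1],[0,0,0,0,0,0,1]]'; python3 - <<'E'
from h import *
for c in("side","top"): cv2.imwrite(f'pics/{c}11.png',eyes.read_camera(c))
E
```

```text
t: 26.0
tool_pos: [0.6642, 0.108, 0.0276]
ee_rot: [[-0.171, 0.985, -0.02], [0.976, 0.172, 0.131], [0.132, 0.003, -0.991]]
contact_force: [0.4, -12.2, -1.4]
gripper_width: 0.0007
t: 26.42
tool_pos: [0.6674, 0.0753, 0.1222]
ee_rot: [[-0.167, 0.986, -0.028], [0.976, 0.169, 0.139], [0.142, -0.005, -0.99]]
contact_force: [0.7, -1.1, -0.9]
gripper_width: 0.0003
t: 26.83
tool_pos: [0.6972, -0.0875, 0.1414]
ee_rot: [[-0.169, 0.985, -0.022], [0.976, 0.171, 0.138], [0.14, 0.002, -0.99]]
contact_force: [0.4, -0.5, 0.2]
gripper_width: 0.0003
t: 27.25
tool_pos: [0.7167, -0.2063, 0.123]
ee_rot: [[-0.164, 0.986, -0.023], [0.976, 0.165, 0.139], [0.14, 0.001, -0.99]]
contact_force: [0.6, 1.1, 0.5]
gripper_width: 0.0004
```

View pics/side11.png

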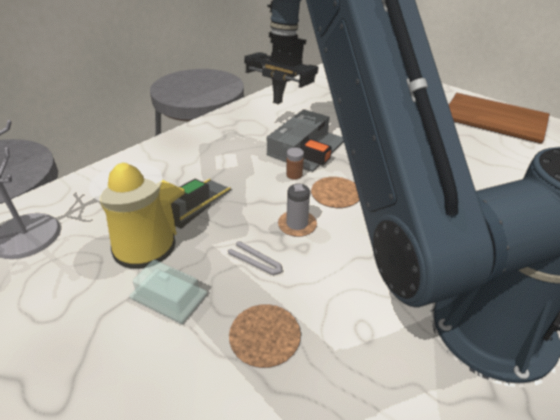

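View pics/top11.png

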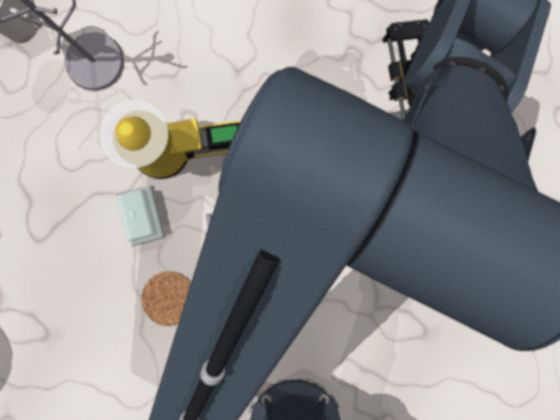

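The pack is on the ramp against the stop (side (192,195), top (220,135)), and the shaker is upright on the coaster (side (297,208)). The jar, tongs and dish look unmoved. I'll compare before and after numerically for the amber pack and the bystanders, then hand in.

```bash
python3 - <<'E'
from h import *
a=cv2.imread('pics/side0.png');b=cv2.imread('pics/side11.png');ta=cv2.imread('pics/top0.png');tb=cv2.imread('pics/top6.png') if False else cv2.imread('pics/top4.png')
for n,x,y,w,h in(("amber",300,136,34,26),("jar",284,146,22,36),("tongs",224,238,62,38),("dish",125,255,90,68)):
    p=[cv2.cvtColor(i,cv2.COLOR_BGR2GRAY).astype(np.float32)[y:y+h,x:x+w] for i in(a,b)]
    t=cv2.cvtColor(a,cv2.COLOR_BGR2GRAY)[y:y+h,x:x+w]; s=cv2.cvtColor(b,cv2.COLOR_BGR2GRAY)[y-6:y+h+6,x-6:x+w+6]
    m=cv2.matchTemplate(s,t,cv2.TM_CCOEFF_NORMED); _,v,_,l=cv2.minMaxLoc(m); print(n,'shift',l[0]-6,l[1]-6,round(v,2))
eyes.read_camera("side"); r=models.trace("side","shaker"); ys,xs=np.nonzero(r[0]['region']); print('shaker',r[0]['p'],r[0]['rect'],'expected foot',proj("side",[.4366,.0304,.004]),proj("side",[.4366,.0304,.105]))
E
```

```text
amber shift 0 0 0.84
jar shift 0 0 1.0
tongs shift 0 0 0.93
dish shift 0 0 0.94
shaker 0.68 [287.4, 181.1, 310.7, 227.7] expected foot [[297.28416575 222.60774838]] [[299.09509111 187.20480809]]
```

```bash
python3 - <<'E'
from cell import env
print(env.sign_off())
E
```

```text
the job is handed in; nothing more can be done
None
```

The battery job is done and handed in. It took about 27 s of the 67 s allowed, and the highest wrist force I read at the end of a move was about 19 N.

**What I did**
- **Shaker:** I stood it upright in the middle of the smallest cork coaster.
- **Green pack:** I pulled it straight out of the dock; the catch read about 9 N. I laid it flat on the low part of the ramp with its contact end uphill, let go, then gripped it again and slid it up until it stopped. A push from behind with shut fingers moved it no further, with the force rising to 12 N.

**Last checks**
- **Pack position:** Pictures taken before that last push showed it against the stop, within about 1 px in both views. In the last pictures it is still at the top of the ramp.
- **Shaker:** It stands where expected on the coaster.
- **Bystanders:** The amber pack, spice jar, sugar tongs and butter dish show no shift between the first and last side pictures. In the last top picture the arm hid the dock and much of the counter, so I did not recheck them there.

**One disagreement:** the pack met the stop about 5 mm earlier than I had worked out from the pictures. I put this down to a small error in where I placed the stop or how the pack sat in the grip. The last push used only the fingertips, so the gripper catching on the canopy is ruled out.

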